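# Load the relay test stage and lock its hold-down frame

## Robot

A 6-joint arm with a two-finger parallel gripper is mounted at the origin on the work surface. World frame = base frame: x ahead of the robot, y to its left, z up, the work surface at z = 0. Lengths are in m, angles in rad, forces in N, time in s.
With the tool pointing down it reaches from about 0.35 to 0.775 m from the base axis. Payload 7.3 kg.
Tool frame: the origin (TCP) lies at the very end of the fingers, on their centre line; the grasp point (between the pads) lies 19 mm behind it; z points along the fingers, y is the direction in which the jaws open and shut (so a half turn about z gives the same grasp; the last joint's range is limited). The gripper opens to 92 mm and grips with 3 to 60 N. Pads are 19 mm wide; open, the fingers measure 130 mm over their backs; the gripper's body (75 mm by 190 mm) begins 47 mm behind the grasp point.
Start: joints at [1.138, 0.342, 1.524, -0, 1.275, -0.146], TCP at [0.148, 0.504, 0.227] pointing down, gripper open.
Joint ranges: [-2.53, 2.53], [-0.77, 2.02], [0.04, 2.7], [-1, 4.14], [0.28, 2.66], [-3.11, 3.11]. Speed limits (rad/s): [2.57, 2.57, 3.14, 3.14, 3.14, 3.14].

## Interface

Orientations are given as a rotation vector (axis times angle).
In Python, from workcell import manip gives the robot as it stands.
- The arm moves only by the shell command python3 -m jog 'ROWS'. ROWS is JSON, a list of rows, each a list of 3 entries, a list of its own where there are three numbers: the turn, a rotation vector about the tool's x, y, z in degrees, then the shift along the tool's x, y, z in m, then the gripper command: -1 is fully open, 1 is shut, values between are in proportion. In form: [[[wx, wy, wz], [tx, ty, tz], claw], ...]. A call has 1 to 8 rows; each row is the pose to reach, as a shift and turn from the pose measured when the call began, along the tool's axes at that moment; what a row does not reach only later rows make up. A row lasts 1/12 s, in which the tool goes at most 41.7 mm and 7.16 degrees, less where a joint would pass 70% of its speed; a pose out of reach is approached as far as the arm can. A call with a gripper value outside its range is refused whole. The fingers move at their own pace and stop on an object; the grip force is fixed at half the most. Time passes only in rows, so rows that repeat a pose let the fingers close. It gives the time, the measured TCP pose, the force and the opening at its end, in the units of the state.
- manip.sense(): the state, without advancing time (a new reading comes with each control period).
- manip.grab_frame(name): name is "side" or "top" or "wrist"; returns the picture (384x512x3 uint8, red, green, blue); there is no depth.
- manip.calibration(name): a dict with "fovy" (degrees; the focal length in pixels is half the picture's height over the tangent of half this angle, whatever the lens; pixels are square), "cx", "cy" (the principal point, pixels), "origin" and "orientation" of the camera in the world. Camera axes: x right, y up, looking along -z (the intrinsics and any distortion apply to the point x, -y, -z); pixel columns grow to the right and rows downward; lengths in m; the calibration is good to about 2 mm. A picture is of the moment at which its call begins: read the wrist's pose just before it. calibration takes no time and is no camera call; for the wrist camera it gives the pose at the moment of the call.
- manip.hand_in(): hands the job in, once; it reports no verdict.
The state is a dict: "clock": time; "q": joint angles; "qd": joint speeds; "effort": joint torques, N m; "tool_pos": TCP position; "orientation": TCP orientation; "contact_force": force on the tool from outside, world axes, zero at the start; "ft_torque": the same for the moment, N m; "opening": finger opening in m.
Only numpy, scipy, OpenCV 4.12 (cv2) and the standard library are available. Lean on these libraries where they do the work, as an engineer would, in place of code of your own. Each camera call takes 0.05 s, during which the arm holds its last target.

## Task

Lay every relay module lying on the bench flat in a bay of the test stage, one per bay, lengthwise between the stops; then pull the hinged hold-down frame all the way down over them by its handle. Fasten it with both quarter-turn studs: turn each wing in line with its slot, push it right in, and turn it a quarter turn clockwise so that it stays locked with its wing crosswise.

Things in the scene. Friction and masses are not known exactly. Their poses are not given: they have to be found in the camera images.
- stage: test stage: aluminium plate 235 x 370 x 14 mm fixed to the bench, turned by up to 7 degrees. Origin on the table top; x away from the robot (to the hinge), y to the robot's left, z up. Four bays side by side along y; at its front edge (105 mm from the origin towards the robot) two slotted receptacles 30 mm high
- frame_hinge (a point): middle of the hold-down frame's hinge axis, at the far edge of the stage, 45 mm above the table; the axis is parallel to the stage's y. Axes as the stage
- frame (a joint): hold-down frame: flat open grey metal frame 350 mm wide, hinged along its lower edge at the stage's far side. Angle in rad: 0 = down, level over the stage; 1.55 = upright; starts at 1.38 to 1.52. Stiff hinge, stays where left: 2 to 5 N at the handle lowers it, about 8 N raises it. Down, it clears modules that lie flat by 4 mm, and will not come down on one that does not
- frame_handle (a point): middle of the frame's pull handle: round steel bar 14 mm thick, 120 mm long, parallel to the stage's y, on two arms 50 mm either side of the middle; 263 mm from the hinge axis in the frame's plane, so 45 mm above the table when down. 42 mm free between bar and frame rail. Moves with the frame
- bay1 (a point): centre of bay 1 of 4 (bay 1 is leftmost from the robot, pitch 80 mm) on the plate, 14 mm above the table; axes as the stage. Bay 97 mm along x by 47 mm along y between stops 8 mm high: a rail at each end, two short side stops per side 33 mm from the centre along x, leaving 54 mm free for fingers at mid-length; a module lies lengthwise along x, 40 mm from its neighbour
- bay2 (a point): centre of bay 2 of 4 (bay 1 is leftmost from the robot, pitch 80 mm) on the plate, 14 mm above the table; axes as the stage. Bay 97 mm along x by 47 mm along y between stops 8 mm high: a rail at each end, two short side stops per side 33 mm from the centre along x, leaving 54 mm free for fingers at mid-length; a module lies lengthwise along x, 40 mm from its neighbour
- bay3 (a point): centre of bay 3 of 4 (bay 1 is leftmost from the robot, pitch 80 mm) on the plate, 14 mm above the table; axes as the stage. Bay 97 mm along x by 47 mm along y between stops 8 mm high: a rail at each end, two short side stops per side 33 mm from the centre along x, leaving 54 mm free for fingers at mid-length; a module lies lengthwise along x, 40 mm from its neighbour
- bay4 (a point): centre of bay 4 of 4 (bay 1 is leftmost from the robot, pitch 80 mm) on the plate, 14 mm above the table; axes as the stage. Bay 97 mm along x by 47 mm along y between stops 8 mm high: a rail at each end, two short side stops per side 33 mm from the centre along x, leaving 54 mm free for fingers at mid-length; a module lies lengthwise along x, 40 mm from its neighbour
- module1_centre (a point): relay module: black block, aluminium ribs and a grey connector on top, 90 x 40 x 22 mm, about 0.14 kg; all modules are alike. This point is its centre, 11 mm above its underside; x runs along the 90 mm length, y across the 40 mm width, z up. Lies flat at the start beside the stage. May be absent (None).
- module2_centre (a point): relay module: black block, aluminium ribs and a grey connector on top, 90 x 40 x 22 mm, about 0.14 kg; all modules are alike. This point is its centre, 11 mm above its underside; x runs along the 90 mm length, y across the 40 mm width, z up. Lies flat at the start beside the stage. May be absent (None).
- module3_centre (a point): relay module: black block, aluminium ribs and a grey connector on top, 90 x 40 x 22 mm, about 0.14 kg; all modules are alike. This point is its centre, 11 mm above its underside; x runs along the 90 mm length, y across the 40 mm width, z up. Lies flat at the start beside the stage. May be absent (None).
- module4_centre (a point): relay module: black block, aluminium ribs and a grey connector on top, 90 x 40 x 22 mm, about 0.14 kg; all modules are alike. This point is its centre, 11 mm above its underside; x runs along the 90 mm length, y across the 40 mm width, z up. Lies flat at the start beside the stage. May be absent (None).
- left_wing (a point): grip point of the left stud's wing: upright dark steel blade 38 x 10 x 32 mm tall, captive on the frame's front rail; point on its axis, 12 mm below its top; x along the blade, z up the stud. Frame down, stud out: point 94 mm, blade's lower edge 74 mm, rail top 50 mm above the table, nothing over 55 mm within 60 mm of the blade. A cross foot, 26 x 7 mm, at the stud's lower end is parallel to the blade
- left_turn (a joint): angle of the left stud, rad, growing clockwise from above (frame down), -0.9 to 1.6; it stays where left. 0 = wing and foot along the stage's x, in line with the slot (the foot enters within about 0.2 either way); about 1.57 = wing crosswise, along the stage's y: locked, if pushed in first. Starts out of line
- left_push (a joint): how far the left stud is pushed in, m: 0 = sprung out, 0.017 = fully in. The spring resists with 3 N, 7 N fully in, and throws it out unless locked. Frame down: out of line, it stops at 0.003 on the slot plate; in line, it goes in to 0.017; turned while fully in, its foot catches under the plate and it rests at about 0.012
- left_slot (a point): middle of the left receptacle's slot, at the plate's top, 30 mm above the table; axes as the stage. The slot is 13 mm wide and runs along x; with the frame down the left stud stands right over it
- right_wing (a point): grip point of the right stud's wing: upright dark steel blade 38 x 10 x 32 mm tall, captive on the frame's front rail; point on its axis, 12 mm below its top; x along the blade, z up the stud. Frame down, stud out: point 94 mm, blade's lower edge 74 mm, rail top 50 mm above the table, nothing over 55 mm within 60 mm of the blade. A cross foot, 26 x 7 mm, at the stud's lower end is parallel to the blade
- right_turn (a joint): angle of the right stud, rad, growing clockwise from above (frame down), -0.9 to 1.6; it stays where left. 0 = wing and foot along the stage's x, in line with the slot (the foot enters within about 0.2 either way); about 1.57 = wing crosswise, along the stage's y: locked, if pushed in first. Starts out of line
- right_push (a joint): how far the right stud is pushed in, m: 0 = sprung out, 0.017 = fully in. The spring resists with 3 N, 7 N fully in, and throws it out unless locked. Frame down: out of line, it stops at 0.003 on the slot plate; in line, it goes in to 0.017; turned while fully in, its foot catches under the plate and it rests at about 0.012
- right_slot (a point): middle of the right receptacle's slot, at the plate's top, 30 mm above the table; axes as the stage. The slot is 13 mm wide and runs along x; with the frame down the right stud stands right over it

How it is judged:
By the outcome, as a careful person would: the job done as asked, in the order asked, and still so for the second after the job is handed in, with the robot touching nothing.
Of module1, module2, module3, module4 only 2 to 4 are there at a start; the rules pass over those that are not, and their reading is None.
At some moment in a run one of module1, module2, module3, module4 may be knocked a few centimetres aside while the robot is not near it.
Once in a run the grip may slacken for a moment while it holds something.
It also fails if it takes over 210 s, if anything falls off the work surface, if the arm or the gripper's body presses on something with over 40 N, if the wrist force passes 120 N, or if a joint passes its speed limit or range.

## Working session

There is one attempt and no reset: what is moved stays moved. The work goes in short steps, Python scripts to look and compute and a shell command to move; the robot and the scene stay as the last step left them, time stands still between calls to the robot, and variables do not carry over. Pictures are saved under pics/ and viewed, and the job is handed in when it is done.

```bash
ls; mkdir -p pics; python3 - <<'E'
from workcell import manip
import cv2, json
s=manip.sense(); print(s)
for n in ["side","top","wrist"]:
    c=manip.calibration(n); print(n,c)
    im=manip.grab_frame(n); cv2.imwrite(f"pics/{n}0.png",im[:,:,::-1])
E
```

```text
pics
{'clock': 0.0, 'q': array([ 1.13797359e+00,  3.42722027e-01,  1.52500012e+00,  3.18084844e-05,
        1.27538591e+00, -1.45990760e-01]), 'qd': array([-0.00054726,  0.00027583,  0.00082317,  0.0009135 ,  0.00107051,
       -0.0009239 ]), 'effort': array([-8.28740008e-05, -4.31245816e+01, -2.44216669e+01,  7.17364135e-02,
        5.59779222e-02, -1.17519794e-04]), 'tool_pos': array([0.14832788, 0.50319982, 0.22605121]), 'orientation': array([-4.48960025e-01, -3.10887984e+00,  2.26743299e-03]), 'contact_force': array([-1.22360274,  0.86035274,  0.24908721]), 'ft_torque': array([-0.01717096,  0.04721069,  0.03248952]), 'opening': 0.09159734710692673}
side {'fovy': 46.82913603730994, 'cx': 259.32606789586566, 'cy': 191.83895497457013, 'origin': array([0.33432014, 0.87014792, 0.67833828]), 'orientation': array([ 0.19021503, -1.39915577, -2.56031382])}
top {'fovy': 51.00001625288476, 'cx': 257.068598894415, 'cy': 194.07115550613224, 'origin': array([3.58378811e-01, 8.78866051e-04, 9.61817433e-01]), 'orientation': array([ 0.18479959, -0.19484225, -1.63439329])}
wrist {'fovy': 66.59714585035016, 'cx': 260.2540799429154, 'cy': 181.97304980006265, 'origin': array([0.07022154, 0.52782777, 0.38470045]), 'orientation': array([-0.26611905, -0.19707994,  1.27441462])}
```

View pics/top0.png

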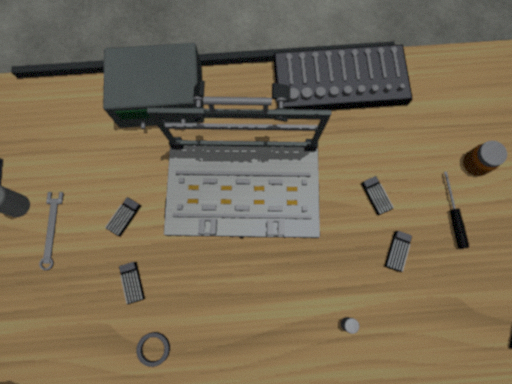

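View pics/side0.png

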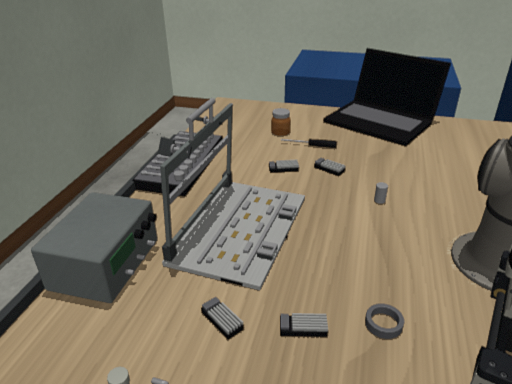

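View pics/wrist0.png

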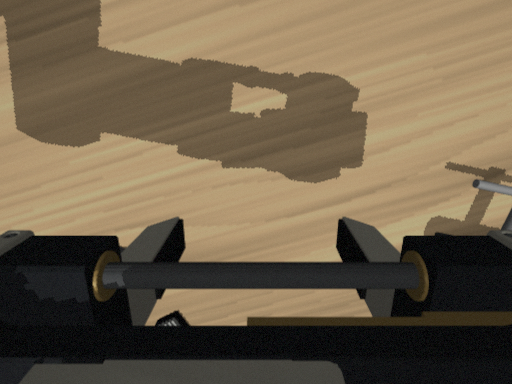

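```bash
cat > h.py <<'E'
from workcell import manip
import numpy as np, cv2
from scipy.spatial.transform import Rotation as R
def cal(n):
    c=manip.calibration(n); f=192/np.tan(np.radians(c['fovy'])/2)
    return np.array(c['origin']),R.from_rotvec(c['orientation']).as_matrix(),f,c['cx'],c['cy']
def proj(C,P):
    o,M,f,cx,cy=C; p=(np.atleast_2d(P)-o)@M
    return np.c_[cx+f*p[:,0]/-p[:,2], cy-f*p[:,1]/-p[:,2]]
def ray(C,uv):
    o,M,f,cx,cy=C; uv=np.atleast_2d(uv).astype(float)
    d=np.c_[(uv[:,0]-cx)/f,-(uv[:,1]-cy)/f,-np.ones(len(uv))]@M.T
    return o,d
def onz(C,uv,z):
    o,d=ray(C,uv); return o+d*((z-o[2])/d[:,2])[:,None]
def snap(n,fn):
    im=manip.grab_frame(n); cv2.imwrite(f"pics/{fn}.png",im[:,:,::-1]); return im[:,:,::-1].copy()
E
python3 - <<'E'
from h import *
for n in ['top','side']:
    C=cal(n); print(n,C[1].round(3),proj(C,[[0,0,0],[.5,0,0],[.5,.2,0],[.148,.504,.227]]).round(0))
im=cv2.imread('pics/top0.png'); 
cv2.imwrite('pics/t_a.png',cv2.resize(im[130:320,90:430],None,fx=2.3,fy=2.3,interpolation=cv2.INTER_CUBIC))
cv2.imwrite('pics/t_b.png',cv2.resize(im[80:250,140:340],None,fx=3.5,fy=3.5,interpolation=cv2.INTER_CUBIC))
im=cv2.imread('pics/side0.png'); 
cv2.imwrite('pics/s_b.png',cv2.resize(im[90:350,150:350],None,fx=2.3,fy=2.3,interpolation=cv2.INTER_CUBIC))
E
```

```text
top [[-0.072  0.969 -0.237]
 [-0.997 -0.07   0.015]
 [-0.002  0.237  0.971]] [[271. 467.]
 [254. 232.]
 [171. 238.]
 [-40. 448.]]
side [[-0.968  0.128 -0.216]
 [-0.251 -0.524  0.814]
 [-0.009  0.842  0.539]] [[502. 262.]
 [285. 230.]
 [266. 285.]
 [504. 379.]]
```

View pics/t_b.png

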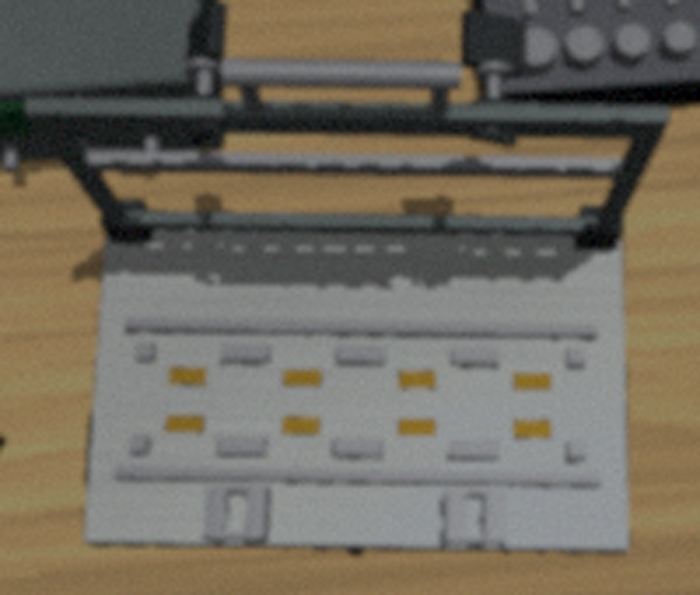

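View pics/s_b.png

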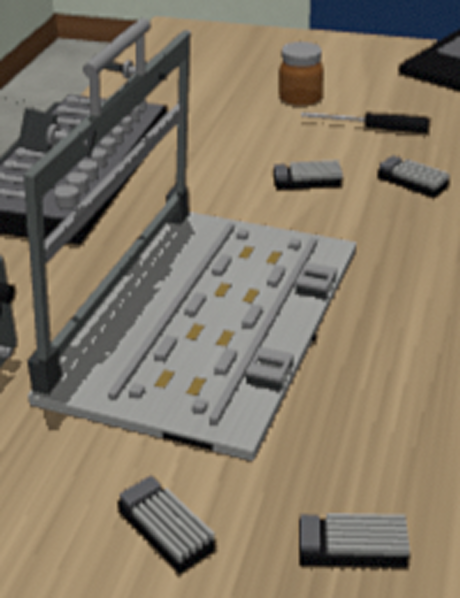

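View pics/t_a.png

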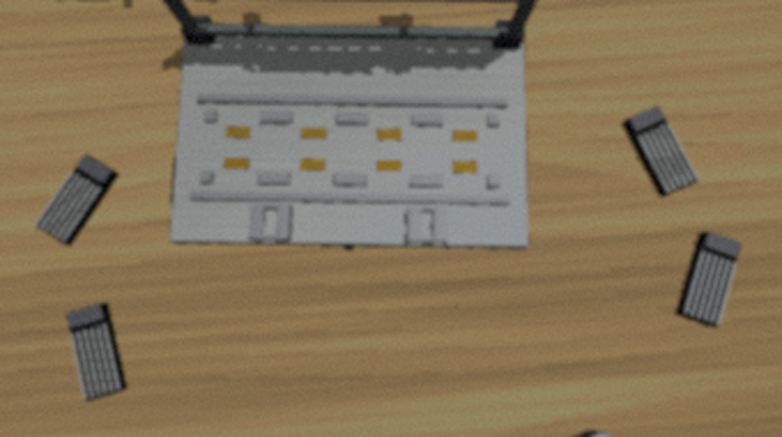

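```bash
cat > meas.py <<'E'
from h import *
def gold(im,C,z=0.014,amin=4):
    hsv=cv2.cvtColor(im,cv2.COLOR_BGR2HSV)
    m=((hsv[...,0]>12)&(hsv[...,0]<28)&(hsv[...,1]>170)&(hsv[...,2]>90)).astype(np.uint8)
    n,l,st,ce=cv2.connectedComponentsWithStats(m)
    return [(ce[i],st[i,4],onz(C,ce[i],z)[0]) for i in range(1,n) if st[i,4]>=amin]
def mods(im,C,z=0.022,box=None):
    hsv=cv2.cvtColor(im,cv2.COLOR_BGR2HSV)
    m=(hsv[...,1]<75).astype(np.uint8)
    if box is not None:
        k=np.zeros_like(m);k[box[1]:box[3],box[0]:box[2]]=1;m*=k
    m=cv2.morphologyEx(m,cv2.MORPH_CLOSE,np.ones((3,3)))
    cs,_=cv2.findContours(m,cv2.RETR_EXTERNAL,cv2.CHAIN_APPROX_NONE)
    out=[]
    for c in cs:
        if cv2.contourArea(c)<200: continue
        P=onz(C,c[:,0,:],z)[:,:2]
        r=cv2.minAreaRect((P*1000).astype(np.float32))
        out.append((c[:,0].mean(0),r,P))
    return out
E
python3 - <<'E'
from meas import *
im=cv2.imread('pics/top0.png');C=cal('top')
for g in gold(im,C): print(g[0].round(1),g[1],g[2].round(4))
for c,r,P in mods(im,C): 
    print(c.round(0),[np.round(x,1) for x in r])
E
```

```text
[192.8 187.1] 14 [0.6182 0.1413 0.014 ]
[225.7 187.5] 15 [0.6112 0.0613 0.014 ]
[258.7 187.9] 18 [ 0.6045 -0.0186  0.014 ]
[291.5 188.5] 16 [ 0.5972 -0.0981  0.014 ]
[192.5 200.5] 16 [0.5847 0.1431 0.014 ]
[224.9 201.2] 19 [0.5774 0.0651 0.014 ]
[258.5 201.5] 16 [ 0.5707 -0.0157  0.014 ]
[291.8 202.3] 18 [ 0.5628 -0.0957  0.014 ]
[152. 349.] [array([254.6, 241.1]), array([70. , 71.9]), np.float64(40.5)]
[350. 325.] [array([ 272.2, -198.1]), array([40.3, 31.8]), np.float64(85.9)]
[130. 283.] [array([402.2, 290. ]), array([89.6, 42. ]), np.float64(13.9)]
[399. 251.] [array([ 429.3, -332. ]), array([43.2, 91. ]), np.float64(64.8)]
[122. 216.] [array([557.2, 309.8]), array([43.2, 89.1]), np.float64(54.2)]
[ 50. 227.] [array([536.1, 481.1]), array([ 39.7, 185.5]), np.float64(83.8)]
[377. 195.] [array([ 565.4, -300.8]), array([89.5, 43.6]), np.float64(19.7)]
[455. 211.] [array([ 518.7, -476.7]), array([186.4,  23.8]), np.float64(3.1)]
[  8. 191.] [array([649.2, 570.5]), array([150.8,  68.8]), np.float64(4.5)]
[492. 153.] [array([ 648.7, -598.3]), array([65.2, 72.7]), np.float64(35.2)]
[249.  81.] [array([807.5, -23.3]), array([1392. ,  647.7]), np.float64(85.8)]
```

```bash
cat >> h.py <<'E'
def to(p,yaw=None,half=None):
    """p target TCP world; yaw deg = desired direction of tool x axis (tool down)"""
    s=manip.sense(); M=R.from_rotvec(s['orientation'])
    q6=s['q'][5]
    if yaw is None: T=M; 
    else:
        c,sn=np.cos(np.radians(yaw)),np.sin(np.radians(yaw))
        x=np.array([c,sn,0]);z=np.array([0,0,-1.]);T=R.from_matrix(np.c_[x,np.cross(z,x),z])
    w=(M.inv()*T).as_rotvec(degrees=True); t=M.inv().apply(np.array(p)-s['tool_pos'])
    print('turn',w.round(1),'shift',t.round(4),'|',np.linalg.norm(t).round(3),'q6',q6.round(2),'F',s['contact_force'].round(1),'op',s['opening'].round(4),'t',round(s['clock'],1))
E
python3 - <<'E'
from h import *
s=manip.sense();M=R.from_rotvec(s['orientation']).as_matrix();print(M.round(3))
o,Mc,*_=cal('wrist');print('cam in tool',(M.T@(o-s['tool_pos'])).round(4));print((M.T@Mc).round(3))
E
```

```text
[[-0.959  0.283 -0.001]
 [ 0.283  0.959 -0.001]
 [ 0.    -0.001 -1.   ]]
cam in tool [ 0.0819  0.0013 -0.1586]
[[ 0.001  0.953  0.304]
 [ 1.    -0.001 -0.   ]
 [ 0.     0.304 -0.953]]
```

```bash
python3 - <<'E'
from h import *
to([.402,.290,.2],193.9)
E
```

```text
Traceback (most recent call last):
  File "h.py", line 27, in to
    print('turn',w.round(1),'shift',t.round(4),'|',np.linalg.norm(t).round(3),'q6',q6.round(2),'F',s['contact_force'].round(1),'op',s['opening'].round(4),'t',round(s['clock'],1))
                                                                                                                                    ^^^^^^^^^^^^^^^^^^
AttributeError: 'float' object has no attribute 'round'
```

```bash
sed -i "s/s\['opening'\].round(4)/round(s['opening'],4)/" h.py; python3 - <<'E'
from h import *
to([.402,.290,.2],193.9)
E
```

```text
turn [ -0.1  -0.  -30.3] shift [-0.3036 -0.1328  0.0263] | 0.332 q6 -0.15 F [-0.7  0.1  0.6] op 0.092 t 0.1
```

```bash
python3 -m jog '[[[0,0,-30.3],[-0.304,-0.133,0.026],-1],[[0,0,-30.3],[-0.304,-0.133,0.026],-1],[[0,0,-30.3],[-0.304,-0.133,0.026],-1],[[0,0,-30.3],[-0.304,-0.133,0.026],-1],[[0,0,-30.3],[-0.304,-0.133,0.026],-1],[[0,0,-30.3],[-0.304,-0.133,0.026],-1],[[0,0,-30.3],[-0.304,-0.133,0.026],-1],[[0,0,-30.3],[-0.304,-0.133,0.026],-1]]'
python3 - <<'E'
from meas import *
to([.402,.290,.2],193.9)
C=cal('wrist');im=snap('wrist','w1')
for c,r,P in mods(im,C): print(c.round(0),[np.round(x,1) for x in r])
E
```

```text
clock: 0.82
tool_pos: [0.3888, 0.3005, 0.2016]
orientation: [0.379, -3.118, 0.001]
contact_force: [1.4, 1.1, 0.6]
opening: 0.0922
turn [-0.  -0.1 -0. ] shift [-0.0103 -0.0134  0.0016] | 0.017 q6 -1.31 F [1.4 1.1 0.6] op 0.0922 t 0.8
[274. 302.] [array([569.8, 337.2]), array([339.7, 794.4]), np.float64(14.0)]
[252. 168.] [array([401.8, 294.9]), array([91.2, 37.7]), np.float64(12.6)]
[241.  28.] [array([260.7, 247.9]), array([60.3, 70. ]), np.float64(13.9)]
```

View pics/w1.png

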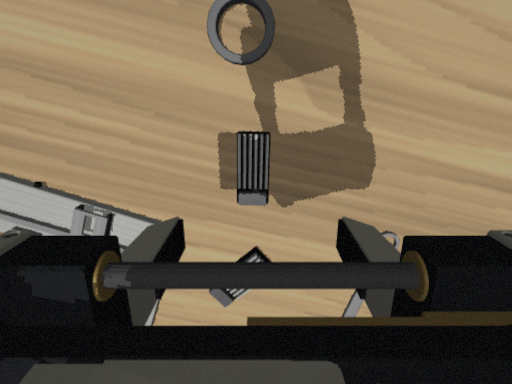

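```bash
python3 - <<'E'
from h import *
to([.402,.2945,.06],192.8)
to([.402,.2945,.004],192.8)
E
```

```text
turn [-0.3  0.1  0.8] shift [-0.007  -0.0026  0.141 ] | 0.141 q6 -1.32 F [ 5.3 -3.4  0.2] op 0.0917 t 0.9
turn [-0.3  0.1  0.8] shift [-0.0069 -0.0024  0.197 ] | 0.197 q6 -1.32 F [ 5.3 -3.4  0.2] op 0.0917 t 0.9
```

```bash
python3 -m jog '[[[0,0,0.8],[-0.007,-0.0025,0.04],-1],[[0,0,0.8],[-0.007,-0.0025,0.08],-1],[[0,0,0.8],[-0.007,-0.0025,0.12],-1],[[0,0,0.8],[-0.007,-0.0025,0.15],-1],[[0,0,0.8],[-0.007,-0.0025,0.175],-1],[[0,0,0.8],[-0.007,-0.0025,0.19],-1],[[0,0,0.8],[-0.007,-0.0025,0.197],-1],[[0,0,0.8],[-0.007,-0.0025,0.197],-1]]'
python3 - <<'E'
from h import *
to([.402,.2945,.004],192.8)
E
```

```text
clock: 1.53
tool_pos: [0.4011, 0.294, 0.0025]
orientation: [0.351, -3.121, 0.009]
contact_force: [-0.7, -0.0, 0.9]
opening: 0.0922
turn [-0.3 -0.1  0. ] shift [-0.001   0.0002 -0.0015] | 0.002 q6 -1.31 F [-0.7 -0.   0.9] op 0.0922 t 1.5
```

```bash
python3 -m jog '[[[0,0,0],[-0.001,0,-0.0015],1],[[0,0,0],[-0.001,0,-0.0015],1],[[0,0,0],[-0.001,0,-0.0015],1],[[0,0,0],[-0.001,0,-0.0015],1],[[0,0,0],[-0.001,0,-0.0015],1],[[0,0,0],[-0.001,0,-0.0015],1],[[0,0,0],[-0.001,0,-0.03],1],[[0,0,0],[-0.001,0,-0.07],1]]'
python3 -m jog '[[[0,0,0],[0,0,-0.04],1],[[0,0,0],[0,0,-0.04],1],[[0,0,0],[0,0,-0.04],1]]'
python3 - <<'E'
from h import *
to([.6014,.1422,.1],174.8)
snap('wrist','w2')
E
```

```text
clock: 2.2
tool_pos: [0.3999, 0.2934, 0.0707]
orientation: [0.35, -3.114, 0.013]
contact_force: [1.9, 0.9, 0.7]
opening: 0.0432
clock: 2.45
tool_pos: [0.4014, 0.2945, 0.113]
orientation: [0.351, -3.119, 0.01]
contact_force: [-0.0, 1.0, 0.1]
opening: 0.0232
turn [-0.4 -0.2 18. ] shift [-0.1612 -0.1928  0.0135] | 0.252 q6 -1.31 F [-0.   1.   0.1] op 0.0232 t 2.5
```

View pics/w2.png

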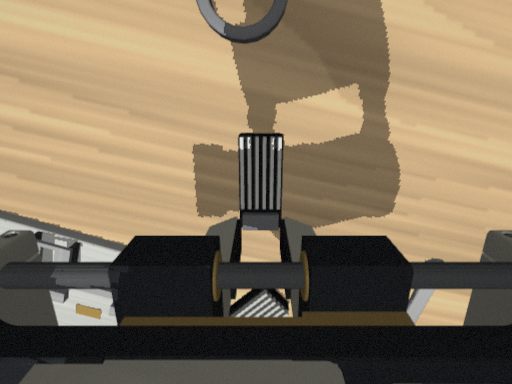

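```bash
python3 -m jog '[[[0,0,0],[0,0,-0.05],-1],[[0,0,0],[0,0,-0.05],-1],[[0,0,0],[0,0,-0.05],-1],[[0,0,0],[0,0,-0.05],-1],[[0,0,0],[0,0,-0.05],-1],[[0,0,0],[0,0,-0.05],-1],[[0,0,0],[0,0,-0.05],-1],[[0,0,0],[0,0,-0.05],-1]]'
python3 - <<'E'
from meas import *
C=cal('wrist');im=snap('wrist','w3')
for c,r,P in mods(im,C): print(c.round(0),[np.round(x,1) for x in r])
to([.402,.2945,.004],192.8)
E
```

```text
clock: 3.17
tool_pos: [0.4003, 0.2941, 0.1604]
orientation: [0.35, -3.114, 0.013]
contact_force: [0.0, -0.1, -0.3]
opening: 0.0679
[253. 298.] [array([554.7, 317.8]), array([282.4, 692.2]), np.float64(13.5)]
[261. 170.] [array([401.7, 294.4]), array([90.7, 38.1]), np.float64(12.8)]
[246.  25.] [array([270. , 249.9]), array([42.8, 70.4]), np.float64(12.8)]
turn [-0.4 -0.5  0. ] shift [-0.003   0.0011  0.1567] | 0.157 q6 -1.31 F [ 0.6 -0.5  0.1] op 0.0717 t 3.2
```

```bash
python3 -m jog '[[[-0.4,-0.5,0],[-0.003,0.001,0.04],-0.5],[[-0.4,-0.5,0],[-0.003,0.001,0.08],-0.5],[[-0.4,-0.5,0],[-0.003,0.001,0.12],-0.5],[[-0.4,-0.5,0],[-0.003,0.001,0.145],-0.5],[[-0.4,-0.5,0],[-0.003,0.001,0.156],-0.5],[[-0.4,-0.5,0],[-0.003,0.001,0.156],-0.5],[[-0.4,-0.5,0],[-0.003,0.001,0.156],1],[[-0.4,-0.5,0],[-0.003,0.001,0.156],1]]'
python3 -m jog '[[[0,0,0],[0,0,0],1],[[0,0,0],[0,0,0],1],[[0,0,0],[0,0,0],1],[[0,0,0],[0,0,0],1],[[0,0,0],[0,0,0],1]]'
```

```text
clock: 3.88
tool_pos: [0.4024, 0.2946, 0.0051]
orientation: [-0.351, 3.121, 0.0]
contact_force: [-0.1, 0.5, -0.1]
opening: 0.06
clock: 4.3
tool_pos: [0.4029, 0.2948, 0.0058]
orientation: [-0.351, 3.12, 0.001]
contact_force: [-0.5, 0.5, 6.9]
opening: 0.0398
```

```bash
python3 -m jog '[[[0,0,0],[0,0,-0.04],1],[[0,0,0],[0,0,-0.08],1],[[0,0,0],[0,0,-0.115],1],[[0,0,0],[0,0,-0.115],1]]'
python3 - <<'E'
from h import *
to([.6014,.1422,.12],174.8)
E
```

```text
clock: 4.63
tool_pos: [0.4058, 0.2965, 0.1271]
orientation: [-0.35, 3.109, 0.007]
contact_force: [1.2, 0.4, -0.5]
opening: 0.0398
turn [ 0.3  0.7 18. ] shift [-0.1563 -0.1939  0.0085] | 0.249 q6 -1.32 F [ 1.2  0.4 -0.5] op 0.0398 t 4.6
```

```bash
python3 -m jog '[[[0,0,18],[-0.156,-0.194,0.007],1],[[0,0,18],[-0.156,-0.194,0.007],1],[[0,0,18],[-0.156,-0.194,0.007],1],[[0,0,18],[-0.156,-0.194,0.007],1],[[0,0,18],[-0.156,-0.194,0.007],1],[[0,0,18],[-0.156,-0.194,0.007],1],[[0,0,18],[-0.156,-0.194,0.007],1],[[0,0,18],[-0.156,-0.194,0.007],1]]'
python3 - <<'E'
from meas import *
C=cal('wrist');im=snap('wrist','w4')
for g in gold(im,C,amin=30): print(g[0].round(1),g[1],g[2].round(4))
to([.6014,.1422,.12],174.8)
E
```

```text
clock: 5.3
tool_pos: [0.6019, 0.1402, 0.1201]
orientation: [0.146, 3.128, 0.01]
contact_force: [0.1, 1.3, -1.0]
opening: 0.0397
turn [ 0.4  0.5 -0.1] shift [-0.0008  0.0008  0.0002] | 0.001 q6 -1.38 F [ 0.1 -0.2 -1.6] op 0.0395 t 5.3
```

View pics/w4.png

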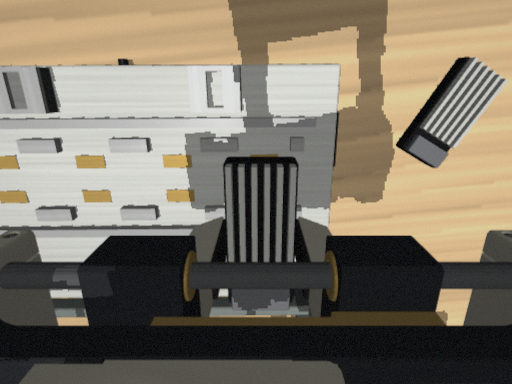

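```bash
python3 - <<'E'
from meas import *
C=cal('wrist');im=cv2.imread('pics/w4.png')
uv=[(8,161.5),(13,196),(91,161),(97,196),(176,160),(180,196)]
P=onz(C,uv,.014);print(P.round(4))
print('plate corner',onz(C,[(338,67),(331,190),(2,71)],.014).round(4))
print('front rail top (z22)',onz(C,[(2,118),(330,113)],.022).round(4))
print('rear rail front edge',onz(C,[(100,224),(180,225)],.022).round(4))
print('module end top near',onz(C,[(226,158),(296,158)],.155-.0).round(4))
E
```

```text
[[ 0.5631 -0.0873  0.014 ]
 [ 0.5967 -0.0947  0.014 ]
 [ 0.5697 -0.0111  0.014 ]
 [ 0.6042 -0.0147  0.014 ]
 [ 0.576   0.0673  0.014 ]
 [ 0.6116  0.0647  0.014 ]]
plate corner [[ 0.509   0.2175  0.014 ]
 [ 0.619   0.21    0.014 ]
 [ 0.4866 -0.0643  0.014 ]]
front rail top (z22) [[ 0.5241 -0.0715  0.022 ]
 [ 0.5455  0.2084  0.022 ]]
rear rail front edge [[ 0.6301 -0.0145  0.022 ]
 [ 0.6384  0.0619  0.022 ]]
module end top near [[0.546  0.1326 0.155 ]
 [0.5488 0.1626 0.155 ]]
```

```bash
python3 - <<'E'
import cv2
im=cv2.imread('pics/w4.png')
cv2.imwrite('pics/w4z.png',cv2.resize(im[55:255,0:200],None,fx=3,fy=3,interpolation=cv2.INTER_CUBIC))
E
```

```text
(no output)
```

View pics/w4z.png

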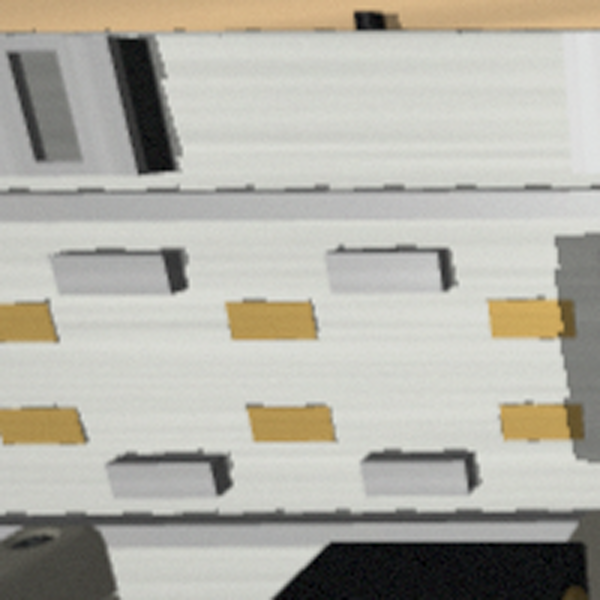

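```bash
python3 - <<'E'
from meas import *
C=cal('wrist')
y=np.radians(-5.1);ex=np.array([np.cos(y),np.sin(y)]);ey=np.array([-ex[1],ex[0]])
def st(uv,z):
    P=onz(C,uv,z)[:,:2]; return np.c_[P@ex,P@ey].round(4)
print('front inner',st([(60,128.5),(140,128.3)],.022))
print('rear inner top/base',st([(60,228.7),(140,228.7)],.022),st([(60,225.5),(140,225.5)],.014))
print('pads',st([(91,161),(97,196),(176,160),(180,196),(8,161.5),(13,196)],.014))
print('pad',st([(76,156),(105.5,168),(83,190),(112,202)],.014))
print('stops top', st([(110,139),(147,152.5),(17,140),(55,152)],.022),st([(121,211),(155,219.5),(36.5,211),(71,220)],.022))
E
```

```text
front inner [[0.5374 0.0228]
 [0.5374 0.0919]]
rear inner top/base [[0.6337 0.0021]
 [0.6341 0.0794]] [[ 0.6343 -0.0031]
 [ 0.6347  0.0762]]
pads [[ 0.5684  0.0396]
 [ 0.6031  0.039 ]
 [ 0.5678  0.1182]
 [ 0.6034  0.1188]
 [ 0.5687 -0.0369]
 [ 0.6028 -0.0413]]
pad [[0.5637 0.0267]
 [0.5752 0.0519]
 [0.5969 0.0268]
 [0.6094 0.0524]]
stops top [[ 0.5467  0.0645]
 [ 0.5588  0.0954]
 [ 0.5473 -0.0168]
 [ 0.5581  0.014 ]] [[ 0.6154  0.0638]
 [ 0.6244  0.095 ]
 [ 0.615  -0.016 ]
 [ 0.6245  0.0146]]
```

```bash
python3 - <<'E'
from meas import *
C=cal('wrist');s=manip.sense();T=R.from_rotvec(s['orientation'])
print(T.inv().apply(onz(C,[(226,159),(296,159),(261,159),(227.5,230),(295.5,230)],s['tool_pos'][2]+.0175)-s['tool_pos']).round(4), s['tool_pos'])
E
```

```text
[[ 0.0487 -0.0157 -0.0181]
 [ 0.0486  0.0187 -0.0178]
 [ 0.0487  0.0015 -0.0179]
 [ 0.0098 -0.0163 -0.0177]
 [ 0.0097  0.02   -0.0174]] [0.60056369 0.14149112 0.12023621]
```

```bash
python3 - <<'E'
from h import *
to([.6033,.1445,.03],174.9)
E
```

```text
turn [ 0.4  0.5 -0.2] shift [-0.0016  0.0026  0.0903] | 0.09 q6 -1.38 F [ 0.1 -0.2 -1.6] op 0.0395 t 5.3
```

```bash
python3 -m jog '[[[0.4,0.5,-0.2],[-0.0016,0.0026,0.02],1],[[0.4,0.5,-0.2],[-0.0016,0.0026,0.05],1],[[0.4,0.5,-0.2],[-0.0016,0.0026,0.075],1],[[0.4,0.5,-0.2],[-0.0016,0.0026,0.09],1],[[0.4,0.5,-0.2],[-0.0016,0.0026,0.09],1]]'
python3 - <<'E'
from h import *
to([.6033,.1445,.0205],174.9)
snap('wrist','w5')
E
```

```text
clock: 5.77
tool_pos: [0.5992, 0.1457, 0.0264]
orientation: [-0.135, -3.131, 0.001]
contact_force: [-0.5, 0.2, -0.6]
opening: 0.0398
turn [-0.1 -0.4  0.2] shift [-0.0043 -0.0008  0.0058] | 0.007 q6 -1.37 F [-0.5  0.2 -0.6] op 0.0398 t 5.8
```

View pics/w5.png

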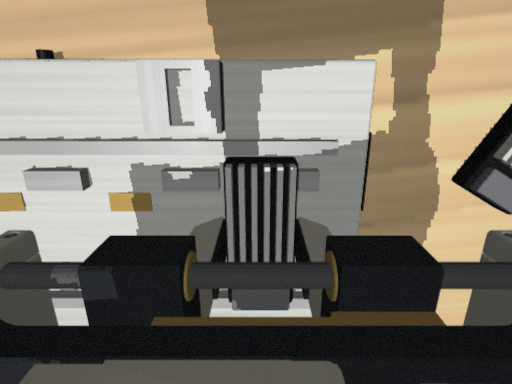

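```bash
python3 - <<'E'
from meas import *
C=cal('wrist');s=manip.sense();T=R.from_rotvec(s['orientation'])
print(T.inv().apply(onz(C,[(226,159),(296,159)],s['tool_pos'][2]+.0175)-s['tool_pos']).round(4))
print(T.inv().apply(onz(C,[(220,154),(300,154)],.022)-s['tool_pos']).round(4))
im=cv2.imread('pics/w5.png')
cv2.imwrite('pics/w5z.png',cv2.resize(im[130:250,130:350],None,fx=3.5,fy=3.5,interpolation=cv2.INTER_CUBIC))
E
```

```text
[[ 0.0485 -0.0159 -0.0173]
 [ 0.0485  0.0188 -0.0173]]
[[ 0.0458 -0.0221  0.0068]
 [ 0.0458  0.024   0.0068]]
```

View pics/w5z.png

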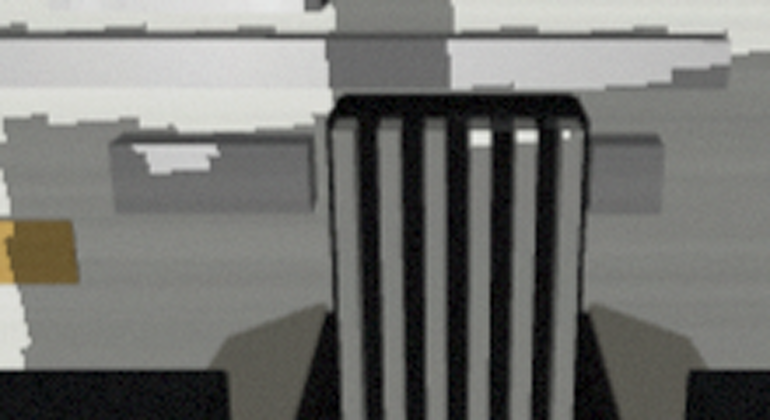

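```bash
python3 -m jog '[[[-0.1,-0.4,0.2],[-0.005,-0.0008,-0.002],1],[[-0.1,-0.4,0.2],[-0.005,-0.0008,-0.002],1],[[-0.1,-0.4,0.2],[-0.005,-0.0008,-0.002],1]]'
python3 - <<'E'
from h import *
to([.604,.1445,.0205],174.9)
E
```

```text
clock: 6.07
tool_pos: [0.6065, 0.1449, 0.0323]
orientation: [0.14, 3.133, 0.002]
contact_force: [0.4, -0.4, -0.9]
opening: 0.0397
turn [ 0.1  0.3 -0. ] shift [ 0.0026 -0.0006  0.0118] | 0.012 q6 -1.37 F [ 0.4 -0.4 -0.9] op 0.0397 t 6.1
```

```bash
python3 -m jog '[[[0,0.2,0],[0.0026,-0.0006,0.003],1],[[0,0.2,0],[0.0026,-0.0006,0.006],1],[[0,0.2,0],[0.0026,-0.0006,0.006],1],[[0,0.2,0],[0.0026,-0.0006,0.006],1]]'
python3 - <<'E'
from h import *
to([.604,.1445,.0205],174.9)
E
```

```text
clock: 6.4
tool_pos: [0.6038, 0.1445, 0.0262]
orientation: [0.141, 3.137, 0.002]
contact_force: [-1.0, -0.3, -0.7]
opening: 0.0401
turn [ 0.1  0.1 -0. ] shift [-0.0002  0.0001  0.0057] | 0.006 q6 -1.37 F [-1.  -0.3 -0.7] op 0.0401 t 6.4
```

```bash
python3 -m jog '[[[0,0,0],[0,0,0.003],1],[[0,0,0],[0,0,0.0057],1],[[0,0,0],[0,0,0.0057],1],[[0,0,0],[0,0,0.0057],1]]'
python3 - <<'E'
from h import *
to([.604,.1445,.0205],174.9)
snap('wrist','w6')
E
```

```text
clock: 6.73
tool_pos: [0.6036, 0.1444, 0.0202]
orientation: [0.141, 3.137, 0.002]
contact_force: [0.0, 0.2, -1.1]
opening: 0.0398
turn [ 0.1  0.1 -0. ] shift [-0.0004  0.0001 -0.0003] | 0.0 q6 -1.37 F [ 0.   0.2 -1.1] op 0.0398 t 6.7
```

View pics/w6.png

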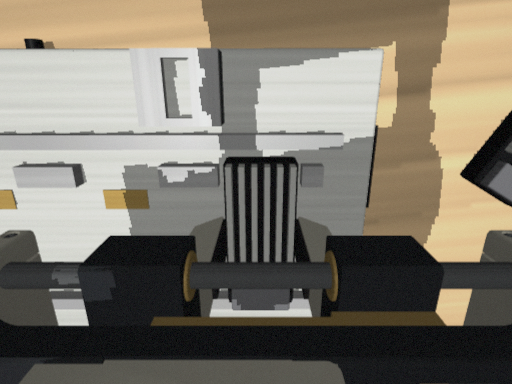

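```bash
python3 -m jog '[[[0,0,0],[0,0,0.001],1],[[0,0,0],[0,0,0.001],-0.3],[[0,0,0],[0,0,0.001],-0.3],[[0,0,0],[0,0,0.001],-0.3],[[0,0,0],[0,0,0.001],-0.3],[[0,0,0],[0,0,0],-0.3],[[0,0,0],[0,0,-0.04],-0.3],[[0,0,0],[0,0,-0.08],-0.3]]'
python3 -m jog '[[[0,0,0],[0,0,-0.04],-0.3],[[0,0,0],[0,0,-0.08],-0.3],[[0,0,0],[0,0,-0.08],-0.3]]'
python3 - <<'E'
from meas import *
C=cal('wrist');im=snap('wrist','w7')
for c,r,P in mods(im,C,box=(380,0,512,230)): print(c.round(0),[np.round(x,1) for x in r])
to([.557,.310,.17],144.2)
E
```

```text
clock: 7.45
tool_pos: [0.6016, 0.144, 0.0986]
orientation: [-0.141, -3.133, -0.001]
contact_force: [0.8, 0.2, 0.3]
opening: 0.0593
clock: 7.7
tool_pos: [0.6059, 0.1445, 0.1878]
orientation: [0.14, 3.129, 0.004]
contact_force: [0.7, -1.2, 1.4]
opening: 0.06
[411. 101.] [array([557.6, 311.4]), array([46.2, 89.9]), np.float64(55.4)]
turn [ 0.2  0.2 30.7] shift [0.0622 0.1608 0.0139] | 0.173 q6 -1.37 F [ 0.2  0.6 -0.4] op 0.0596 t 7.8
```

View pics/w7.png

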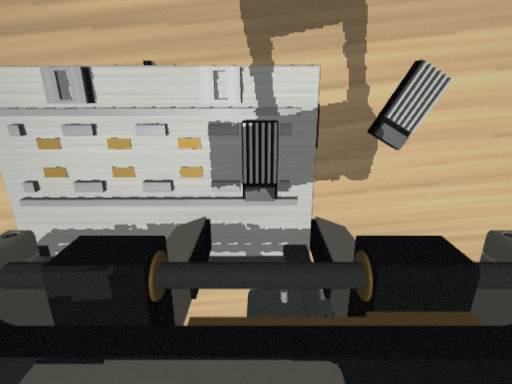

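```bash
python3 -m jog '[[[0,0,30],[0.062,0.161,0.014],-0.5],[[0,0,30],[0.062,0.161,0.014],-0.5],[[0,0,30],[0.062,0.161,0.014],-0.5],[[0,0,30],[0.062,0.161,0.014],-0.5],[[0,0,30],[0.062,0.161,0.014],-0.5],[[0,0,30],[0.062,0.161,0.014],-0.5],[[0,0,30],[0.062,0.161,0.014],-0.5]]'
python3 - <<'E'
from meas import *
C=cal('wrist');im=snap('wrist','w8')
for c,r,P in mods(im,C): print(c.round(0),[np.round(x,1) for x in r])
to([.557,.310,.006],144.9)
E
```

```text
clock: 8.33
tool_pos: [0.5564, 0.3107, 0.1686]
orientation: [0.943, 2.994, 0.002]
contact_force: [-0.1, 0.2, -0.2]
opening: 0.069
[259. 301.] [array([686.4, 215.9]), array([719.3, 303.9]), np.float64(54.9)]
[263. 165.] [array([558.3, 315.5]), array([37.8, 90.3]), np.float64(54.8)]
[494.  61.] [array([599.5, 554.1]), array([41.6, 59. ]), np.float64(69.9)]
[403.  74.] [array([554.5, 482.7]), array([ 37.5, 147.8]), np.float64(85.4)]
turn [0.2 0.1 0.1] shift [ 0.0006 -0.0002  0.1629] | 0.163 q6 -0.57 F [-0.4  0.1  0. ] op 0.0688 t 8.4
```

View pics/w8.png

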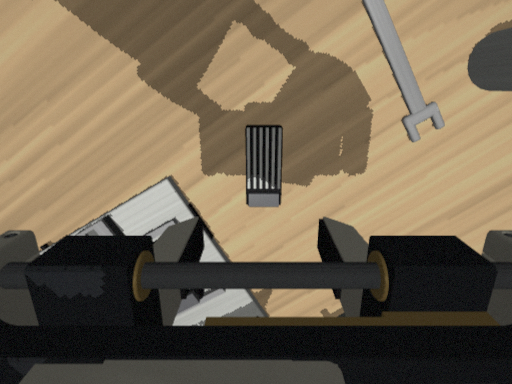

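```bash
python3 - <<'E'
import cv2
im=cv2.imread('pics/w7.png')
cv2.imwrite('pics/w7z.png',cv2.resize(im[95:215,190:330],None,fx=5,fy=5,interpolation=cv2.INTER_CUBIC))
cv2.imwrite('pics/w7y.png',cv2.resize(im[60:220,0:220],None,fx=3.5,fy=3.5,interpolation=cv2.INTER_CUBIC))
E
```

```text
(no output)
```

View pics/w7z.png

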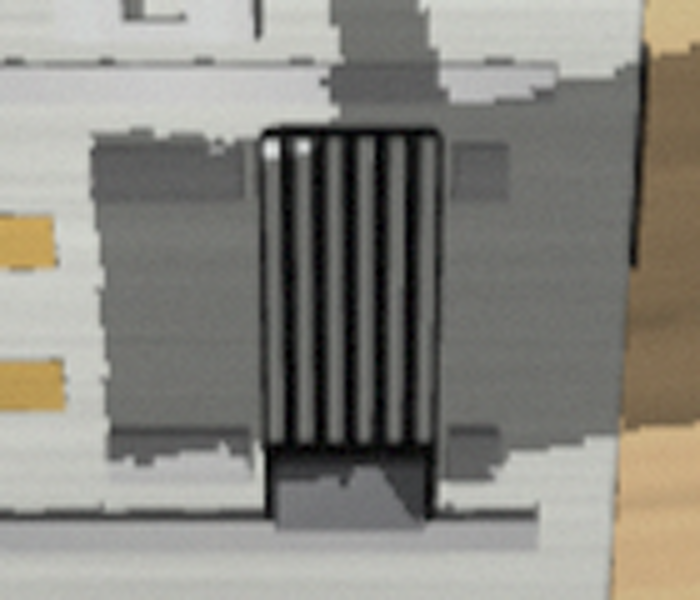

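View pics/w7y.png

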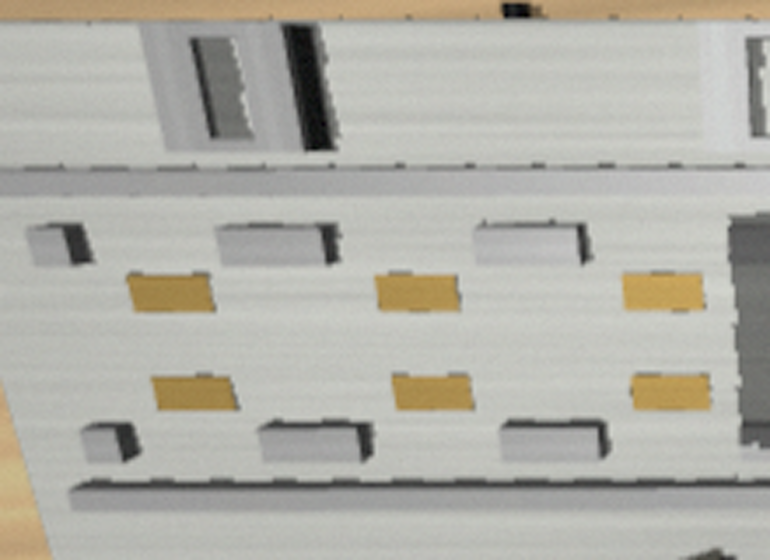

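```bash
python3 - <<'E'
from meas import *
to([.5573,.3141,.006],144.8)
E
```

```text
turn [0.2 0.1 0.2] shift [0.0027 0.0034 0.1629] | 0.163 q6 -0.57 F [-0.4  0.1  0. ] op 0.0688 t 8.4
```

```bash
python3 -m jog '[[[0,0,0.2],[0.0027,0.0034,0.04],-0.5],[[0,0,0.2],[0.0027,0.0034,0.08],-0.5],[[0,0,0.2],[0.0027,0.0034,0.12],-0.5],[[0,0,0.2],[0.0027,0.0034,0.15],-0.5],[[0,0,0.2],[0.0027,0.0034,0.162],-0.5],[[0,0,0.2],[0.0027,0.0034,0.162],-0.5],[[0,0,0.2],[0.0027,0.0034,0.162],0],[[0,0,0.2],[0.0027,0.0034,0.162],1]]'
python3 -m jog '[[[0,0,0],[0,0,0],1],[[0,0,0],[0,0,0],1],[[0,0,0],[0,0,0],1],[[0,0,0],[0,0,0],1],[[0,0,0],[0,0,0],1],[[0,0,0],[0,0,0],1]]'
```

```text
clock: 9.05
tool_pos: [0.5592, 0.3142, 0.0094]
orientation: [0.95, 2.988, 0.007]
contact_force: [0.3, 0.5, 0.5]
opening: 0.0599
clock: 9.55
tool_pos: [0.56, 0.3145, 0.0111]
orientation: [0.949, 2.986, 0.009]
contact_force: [-1.1, -0.8, 6.6]
opening: 0.0396
```

```bash
python3 -m jog '[[[0,0,0],[0,0,-0.04],1],[[0,0,0],[0,0,-0.08],1],[[0,0,0],[0,0,-0.1],1],[[0,0,0],[0,0,-0.1],1]]'
python3 - <<'E'
from h import *
to([.5959,.0649,.11],174.9)
E
```

```text
clock: 9.88
tool_pos: [0.5618, 0.3156, 0.1175]
orientation: [0.946, 2.978, 0.02]
contact_force: [0.6, -0.3, -0.9]
opening: 0.0398
turn [  0.8   0.9 -30.1] shift [-0.1724 -0.1852  0.0064] | 0.253 q6 -0.56 F [ 0.6 -0.3 -0.9] op 0.0398 t 9.9
```

```bash
python3 -m jog '[[[0.8,0.9,-30.1],[-0.172,-0.185,0.006],1],[[0.8,0.9,-30.1],[-0.172,-0.185,0.006],1],[[0.8,0.9,-30.1],[-0.172,-0.185,0.006],1],[[0.8,0.9,-30.1],[-0.172,-0.185,0.006],1],[[0.8,0.9,-30.1],[-0.172,-0.185,0.006],1],[[0.8,0.9,-30.1],[-0.172,-0.185,0.006],1],[[0.8,0.9,-30.1],[-0.172,-0.185,0.006],1],[[0.8,0.9,-30.1],[-0.172,-0.185,0.006],1]]'
python3 - <<'E'
from h import *
to([.5959,.0649,.11],174.9)
E
```

```text
clock: 10.55
tool_pos: [0.5956, 0.062, 0.1094]
orientation: [-0.148, -3.137, 0.002]
contact_force: [0.2, 1.2, -1.7]
opening: 0.0394
turn [-0.1 -0.  -0.3] shift [-0.0001  0.003  -0.0006] | 0.003 q6 -1.5 F [ 0.2  1.2 -1.7] op 0.0394 t 10.6
```

```bash
python3 -m jog '[[[0,0,-0.3],[0,0.003,0.02],1],[[0,0,-0.3],[0,0.003,0.045],1],[[0,0,-0.3],[0,0.003,0.065],1],[[0,0,-0.3],[0,0.003,0.076],1],[[0,0,-0.3],[0,0.003,0.076],1],[[0,0,-0.3],[0,0.003,0.076],1]]'
python3 - <<'E'
from h import *
to([.5959,.0649,.026],174.9)
snap('wrist','w9')
E
```

```text
clock: 11.05
tool_pos: [0.5955, 0.0658, 0.0332]
orientation: [-0.138, -3.137, 0.001]
contact_force: [0.9, -0.6, -1.8]
opening: 0.0395
turn [-0.1 -0.1  0. ] shift [-0.0005 -0.0009  0.0072] | 0.007 q6 -1.5 F [ 0.9 -0.6 -1.8] op 0.0395 t 11.1
```

View pics/w9.png

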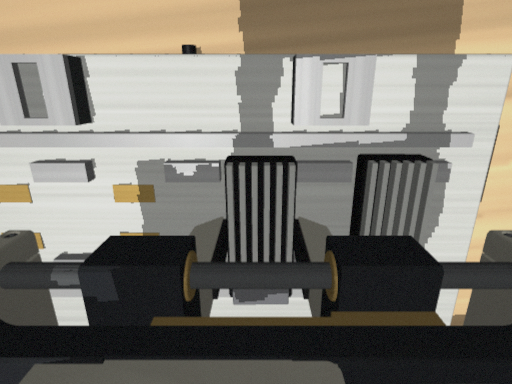

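```bash
python3 -m jog '[[[0,0,0],[0,-0.0014,0.003],1],[[0,0,0],[0,-0.0014,0.006],1],[[0,0,0],[0,-0.0014,0.0078],1],[[0,0,0],[0,-0.0014,0.0078],1]]'
python3 - <<'E'
from h import *
to([.5959,.0644,.026],174.9)
E
```

```text
clock: 11.43
tool_pos: [0.5961, 0.0642, 0.0264]
orientation: [0.139, 3.138, -0.001]
contact_force: [-0.4, 0.1, -1.5]
opening: 0.0395
turn [-0.  0.  0.] shift [0.0002 0.0002 0.0004] | 0.0 q6 -1.5 F [-0.4  0.1 -1.5] op 0.0395 t 11.4
```

```bash
python3 -m jog '[[[0,0,0],[0,0,0.001],1],[[0,0,0],[0,0,0.001],-0.3],[[0,0,0],[0,0,0.001],-0.3],[[0,0,0],[0,0,0.001],-0.3],[[0,0,0],[0,0,0.001],-0.3],[[0,0,0],[0,0,0],-0.3],[[0,0,0],[0,0,-0.04],-0.3],[[0,0,0],[0,0,-0.08],-0.3]]'
python3 -m jog '[[[0,0,0],[0,0,-0.04],-0.3],[[0,0,0],[0,0,-0.08],-0.3],[[0,0,0],[0,0,-0.08],-0.3]]'
python3 - <<'E'
from meas import *
im=snap('wrist','w10')
C=cal('top');im=snap('top','t1')
for c,r,P in mods(im,C): 
    if 300<c[0]<430 and 150<c[1]<280 or c[0]<200 and c[1]>200:print(c.round(0),[np.round(x,1) for x in r])
to([.429,-.332,.17],154.8)
E
```

```text
clock: 12.1
tool_pos: [0.5942, 0.0642, 0.105]
orientation: [-0.139, -3.132, 0.002]
contact_force: [2.1, -0.1, 0.4]
opening: 0.0598
clock: 12.35
tool_pos: [0.5986, 0.0643, 0.1941]
orientation: [0.138, 3.13, -0.001]
contact_force: [0.6, 0.6, 1.8]
opening: 0.0597
[399. 251.] [array([ 429. , -332.4]), array([42.3, 91.3]), np.float64(64.9)]
[ 51. 227.] [array([537.1, 480.2]), array([ 39.5, 187.8]), np.float64(84.5)]
[377. 195.] [array([ 565.6, -301.4]), array([90. , 43.6]), np.float64(19.9)]
turn [-0.1 -0.1 20.1] shift [ 0.1309 -0.4095  0.0177] | 0.43 q6 -1.5 F [-1.1  0.4 -1. ] op 0.0597 t 12.4
```

View pics/w10.png

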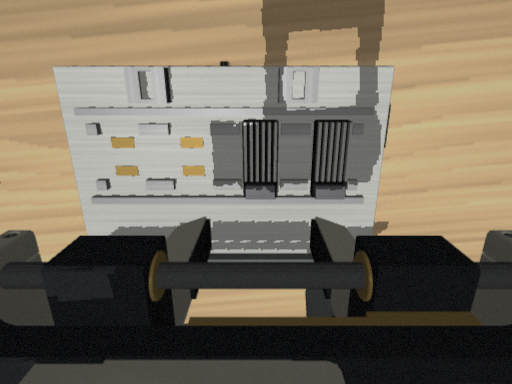

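```bash
python3 - <<'E'
from meas import *
to([.566,-.304,.17],199.8)
E
```

```text
turn [ -0.   -0.1 -24.9] shift [-0.0031 -0.3695  0.0175] | 0.37 q6 -1.5 F [-1.1  0.4 -1. ] op 0.0597 t 12.4
```

```bash
python3 -m jog '[[[0,0,-25],[-0.003,-0.37,0.017],-0.5],[[0,0,-25],[-0.003,-0.37,0.017],-0.5],[[0,0,-25],[-0.003,-0.37,0.017],-0.5],[[0,0,-25],[-0.003,-0.37,0.017],-0.5],[[0,0,-25],[-0.003,-0.37,0.017],-0.5],[[0,0,-25],[-0.003,-0.37,0.017],-0.5],[[0,0,-25],[-0.003,-0.37,0.017],-0.5],[[0,0,-25],[-0.003,-0.37,0.017],-0.5]]'
python3 -m jog '[[[0,0,0],[-0.018,-0.057,0],-0.5],[[0,0,0],[-0.018,-0.057,0],-0.5],[[0,0,0],[-0.018,-0.057,0],-0.5]]'
python3 - <<'E'
from meas import *
C=cal('wrist');im=snap('wrist','w11')
for c,r,P in mods(im,C): print(c.round(0),[np.round(x,1) for x in r])
to([.566,-.304,.006],199.8)
E
```

```text
clock: 13.12
tool_pos: [0.5681, -0.2614, 0.1702]
orientation: [0.543, -3.09, -0.003]
contact_force: [1.0, 0.2, -0.0]
opening: 0.0687
clock: 13.37
tool_pos: [0.6042, -0.3126, 0.1665]
orientation: [0.536, -3.089, -0.005]
contact_force: [-0.2, 1.1, -0.9]
opening: 0.069
[275. 285.] [array([ 717.7, -275.1]), array([373.8, 708.1]), np.float64(19.5)]
[  5. 124.] [array([ 647.8, -570.9]), array([54.1, 13.9]), np.float64(4.9)]
[282. 137.] [array([ 567. , -300.4]), array([88.7, 38.1]), np.float64(19.9)]
[288.  14.] [array([ 450.6, -339.8]), array([39.2, 50.2]), np.float64(66.7)]
[121.  56.] [array([ 551.8, -475.7]), array([122.3,  24.3]), np.float64(1.9)]
turn [ 0.3 -0.4 -0. ] shift [0.0323 0.0178 0.161 ] | 0.165 q6 -2.5 F [0.2 1.1 0.9] op 0.069 t 13.4
```

View pics/w11.png

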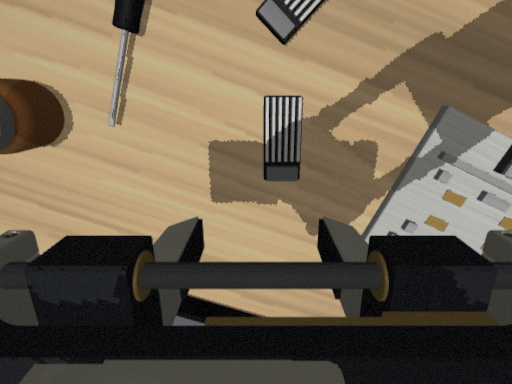

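```bash
python3 - <<'E'
from meas import *
to([.5676,-.302,.007],199.8)
E
```

```text
turn [ 0.3 -0.4 -0. ] shift [0.0301 0.0191 0.16  ] | 0.164 q6 -2.5 F [0.2 1.1 0.9] op 0.069 t 13.4
```

```bash
python3 -m jog '[[[0,0,0],[0.02,0.019,0.03],-0.5],[[0.3,-0.4,0],[0.03,0.019,0.065],-0.5],[[0.3,-0.4,0],[0.03,0.019,0.1],-0.5],[[0.3,-0.4,0],[0.03,0.019,0.13],-0.5],[[0.3,-0.4,0],[0.03,0.019,0.13],-0.5],[[0.3,-0.4,0],[0.03,0.019,0.13],-0.5]]'
python3 - <<'E'
from meas import *
to([.5676,-.302,.007],199.8)
E
```

```text
clock: 13.92
tool_pos: [0.5666, -0.3003, 0.0355]
orientation: [0.541, -3.092, -0.007]
contact_force: [0.6, -0.9, 0.9]
opening: 0.069
turn [ 0.3 -0.1  0. ] shift [-0.0004 -0.002   0.0285] | 0.029 q6 -2.52 F [ 0.6 -0.9  0.9] op 0.069 t 13.9
```

```bash
python3 -m jog '[[[0.3,0,0],[0,-0.002,0.015],-0.5],[[0.3,0,0],[0,-0.002,0.0285],-0.5],[[0.3,0,0],[0,-0.002,0.0285],-0.5],[[0.3,0,0],[0,-0.002,0.0285],1],[[0.3,0,0],[0,-0.002,0.0285],1],[[0.3,0,0],[0,-0.002,0.0285],1],[[0.3,0,0],[0,-0.002,0.0285],1],[[0.3,0,0],[0,-0.002,0.0285],1]]'
python3 -m jog '[[[0,0,0],[0,0,0],1],[[0,0,0],[0,0,0],1],[[0,0,0],[0,0,0],1]]'
```

```text
clock: 14.58
tool_pos: [0.5676, -0.3022, 0.0079]
orientation: [0.541, -3.093, 0.002]
contact_force: [-0.3, 0.7, 0.7]
opening: 0.04
clock: 14.83
tool_pos: [0.5675, -0.3022, 0.0079]
orientation: [0.541, -3.093, 0.002]
contact_force: [-0.6, 0.8, 0.1]
opening: 0.0397
```

```bash
python3 -m jog '[[[0,0,0],[0,0,-0.04],1],[[0,0,0],[0,0,-0.08],1],[[0,0,0],[0,0,-0.1],1],[[0,0,0],[0,0,-0.1],1]]'
python3 - <<'E'
from h import *
to([.5878,-.0149,.11],174.9)
E
```

```text
clock: 15.17
tool_pos: [0.5702, -0.3038, 0.1138]
orientation: [-0.54, 3.089, -0.013]
contact_force: [1.7, 0.3, -2.2]
opening: 0.0394
turn [-0.5  0.4 24.9] shift [-0.1146  0.2658  0.0018] | 0.289 q6 -2.52 F [ 1.7  0.3 -2.2] op 0.0394 t 15.2
```

```bash
python3 -m jog '[[[-0.5,0.4,24.9],[-0.1146,0.2658,0.002],1],[[-0.5,0.4,24.9],[-0.1146,0.2658,0.002],1],[[-0.5,0.4,24.9],[-0.1146,0.2658,0.002],1],[[-0.5,0.4,24.9],[-0.1146,0.2658,0.002],1],[[-0.5,0.4,24.9],[-0.1146,0.2658,0.002],1],[[-0.5,0.4,24.9],[-0.1146,0.2658,0.002],1],[[-0.5,0.4,24.9],[-0.1146,0.2658,0.002],1],[[-0.5,0.4,24.9],[-0.1146,0.2658,0.002],1]]'
python3 - <<'E'
from h import *
to([.5878,-.0149,.032],174.9)
E
```

```text
clock: 15.83
tool_pos: [0.5869, -0.0078, 0.1086]
orientation: [-0.129, -3.136, -0.005]
contact_force: [-0.3, -0.1, -1.9]
opening: 0.0399
turn [ 0.2 -0.2  0.4] shift [-0.0018 -0.0073  0.0766] | 0.077 q6 -1.63 F [-0.3 -0.1 -1.9] op 0.0399 t 15.8
```

```bash
python3 -m jog '[[[0.2,-0.2,0.4],[-0.0018,-0.0073,0.01],1],[[0.2,-0.2,0.4],[-0.0018,-0.0073,0.03],1],[[0.2,-0.2,0.4],[-0.0018,-0.0073,0.055],1],[[0.2,-0.2,0.4],[-0.0018,-0.0073,0.072],1],[[0.2,-0.2,0.4],[-0.0018,-0.0073,0.076],1],[[0.2,-0.2,0.4],[-0.0018,-0.0073,0.076],1]]'
python3 - <<'E'
from h import *
to([.5878,-.0149,.0228],174.9)
snap('wrist','w12')
E
```

```text
clock: 16.33
tool_pos: [0.5863, -0.015, 0.0305]
orientation: [-0.141, -3.134, 0.0]
contact_force: [-0.5, 0.5, -1.0]
opening: 0.0398
turn [-0.  -0.2 -0. ] shift [-0.0015  0.0002  0.0077] | 0.008 q6 -1.64 F [-0.5  0.5 -1. ] op 0.0398 t 16.3
```

View pics/w12.png

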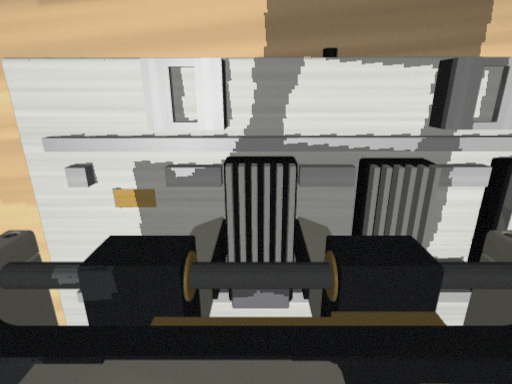

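```bash
python3 -m jog '[[[0,-0.1,0],[-0.0025,0,0],1],[[0,-0.1,0],[-0.0025,0,0.003],1],[[0,-0.1,0],[-0.0025,0,0.006],1],[[0,-0.1,0],[-0.0025,0,0.0075],1],[[0,-0.1,0],[-0.0025,0,0.0075],1]]'
python3 - <<'E'
from h import *
to([.5885,-.0149,.0225],174.9)
snap('wrist','w13')
E
```

```text
clock: 16.8
tool_pos: [0.5901, -0.0154, 0.0249]
orientation: [0.141, 3.137, -0.001]
contact_force: [-0.2, 0.1, 0.5]
opening: 0.0399
turn [-0.   0.1 -0. ] shift [0.0017 0.0004 0.0024] | 0.003 q6 -1.64 F [-0.2  0.1  0.5] op 0.0399 t 16.8
```

View pics/w13.png

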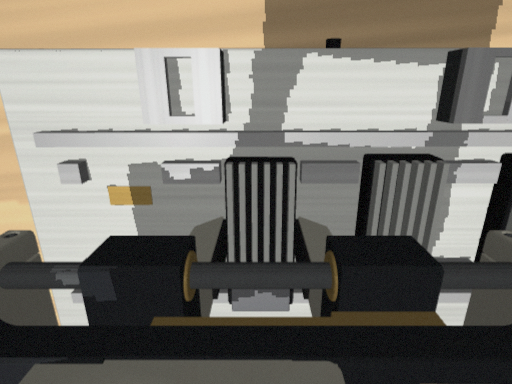

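```bash
python3 -m jog '[[[0,0,0],[0.0015,0.0004,0.001],1],[[0,0,0],[0.0015,0.0004,0.0027],1],[[0,0,0],[0.0015,0.0004,0.003],-0.3],[[0,0,0],[0.0015,0.0004,0.003],-0.3],[[0,0,0],[0.0015,0.0004,0.003],-0.3],[[0,0,0],[0.0015,0.0004,0.003],-0.3],[[0,0,0],[0.0015,0.0004,0.002],-0.3],[[0,0,0],[0.0015,0.0004,-0.03],-0.3]]'
python3 -m jog '[[[0,0,0],[0,0,-0.04],-0.3],[[0,0,0],[0,0,-0.08],-0.3],[[0,0,0],[0,0,-0.12],-0.3],[[0,0,0],[0,0,-0.13],-0.3]]'
python3 - <<'E'
from meas import *
im=snap('wrist','w14')
C=cal('top');im=snap('top','t2')
for c,r,P in mods(im,C): 
    if 300<c[0]<430 and 150<c[1]<280:print(c.round(0),[np.round(x,1) for x in r])
to([.429,-.335,.17],154.8)
E
```

```text
clock: 17.52
tool_pos: [0.5847, -0.0143, 0.0497]
orientation: [-0.141, -3.128, -0.001]
contact_force: [-1.0, 0.9, -0.8]
opening: 0.0598
clock: 17.85
tool_pos: [0.5888, -0.0148, 0.1867]
orientation: [0.141, 3.138, -0.001]
contact_force: [0.8, -0.1, 1.0]
opening: 0.0596
[399. 251.] [array([ 429.5, -332.1]), array([42.7, 90.8]), np.float64(65.5)]
turn [-0.1 -0.2 20.1] shift [ 0.1291 -0.3333  0.0135] | 0.358 q6 -1.64 F [-0.8  0.1 -0.2] op 0.0596 t 17.9
```

View pics/w14.png

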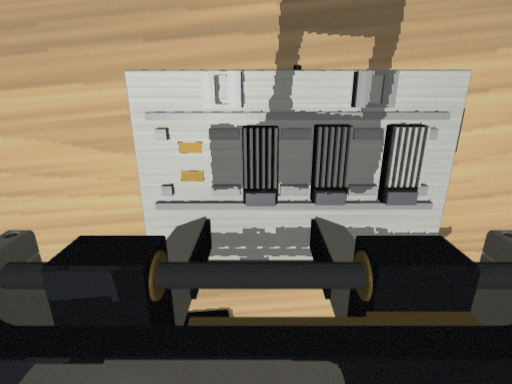

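```bash
python3 -m jog '[[[0,0,20],[0.129,-0.333,0.013],-0.5],[[0,0,20],[0.129,-0.333,0.013],-0.5],[[0,0,20],[0.129,-0.333,0.013],-0.5],[[0,0,20],[0.129,-0.333,0.013],-0.5],[[0,0,20],[0.129,-0.333,0.013],-0.5],[[0,0,20],[0.129,-0.333,0.013],-0.5],[[0,0,20],[0.129,-0.333,0.013],-0.5],[[0,0,20],[0.129,-0.333,0.013],-0.5]]'
python3 - <<'E'
from meas import *
to([.429,-.335,.17],154.8)
E
```

```text
clock: 18.62
tool_pos: [0.4375, -0.3145, 0.1691]
orientation: [-0.682, -3.06, -0.002]
contact_force: [0.3, 0.6, -0.1]
opening: 0.0691
turn [-0.  -0.4  0.1] shift [-0.001  -0.0221 -0.0009] | 0.022 q6 -1.9 F [ 0.3  0.6 -0.1] op 0.0691 t 18.6
```

```bash
python3 -m jog '[[[0,0,0],[-0.001,-0.022,0],-0.5],[[0,0,0],[-0.001,-0.022,0],-0.5],[[0,0,0],[-0.001,-0.022,0],-0.5]]'
python3 - <<'E'
from meas import *
C=cal('wrist');im=snap('wrist','w15')
for c,r,P in mods(im,C): print(c.round(0),[np.round(x,1) for x in r])
to([.429,-.335,.007],154.8)
E
```

```text
clock: 18.87
tool_pos: [0.4276, -0.3352, 0.1671]
orientation: [-0.686, -3.056, -0.005]
contact_force: [-0.1, -0.2, 1.2]
opening: 0.069
[263. 167.] [array([ 428.8, -331.2]), array([37.6, 91.1]), np.float64(65.9)]
[269. 271.] [array([ 533. , -389.5]), array([706.8, 371.5]), np.float64(64.7)]
turn [ 0.1 -0.6 -0. ] shift [-0.0025 -0.0007  0.1604] | 0.16 q6 -1.93 F [ 0.2 -0.1 -0.2] op 0.0689 t 18.9
```

View pics/w15.png

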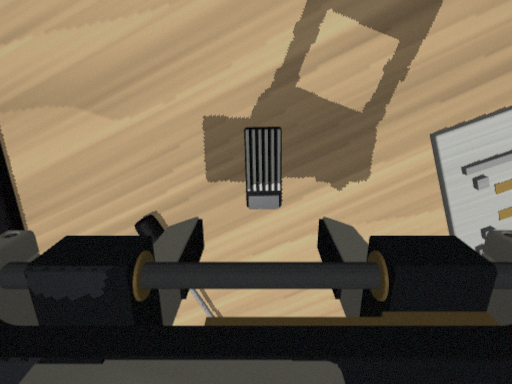

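```bash
python3 - <<'E'
from meas import *
to([.4281,-.3327,.007],155.5)
E
```

```text
turn [ 0.1 -0.6 -0.7] shift [-0.0007  0.001   0.1605] | 0.16 q6 -1.93 F [ 0.2 -0.1 -0.2] op 0.0689 t 18.9
```

```bash
python3 -m jog '[[[0,0,-0.7],[-0.0007,0.001,0.03],-0.5],[[0.1,-0.6,-0.7],[-0.0007,0.001,0.065],-0.5],[[0.1,-0.6,-0.7],[-0.0007,0.001,0.1],-0.5],[[0.1,-0.6,-0.7],[-0.0007,0.001,0.13],-0.5],[[0.1,-0.6,-0.7],[-0.0007,0.001,0.13],-0.5],[[0.1,-0.6,-0.7],[-0.0007,0.001,0.13],-0.5]]'
python3 - <<'E'
from meas import *
to([.4281,-.3327,.007],155.5)
E
```

```text
clock: 19.42
tool_pos: [0.4282, -0.3308, 0.0364]
orientation: [-0.663, -3.068, -0.003]
contact_force: [0.1, -0.4, 0.5]
opening: 0.0684
turn [ 0.1 -0.2  0.1] shift [-0.0008 -0.0018  0.0294] | 0.029 q6 -1.94 F [ 0.1 -0.4  0.5] op 0.0684 t 19.4
```

```bash
python3 -m jog '[[[0,0,0],[-0.0008,-0.0018,0.015],-0.5],[[0,0,0],[-0.0008,-0.0018,0.029],-0.5],[[0,0,0],[-0.0008,-0.0018,0.029],-0.5],[[0,0,0],[-0.0008,-0.0018,0.029],1],[[0,0,0],[-0.0008,-0.0018,0.029],1],[[0,0,0],[-0.0008,-0.0018,0.029],1],[[0,0,0],[-0.0008,-0.0018,0.029],1],[[0,0,0],[-0.0008,-0.0018,0.029],1]]'
python3 -m jog '[[[0,0,0],[0,0,0],1],[[0,0,0],[0,0,0],1],[[0,0,0],[0,0,0],1]]'
python3 -m jog '[[[0,0,0],[0,0,-0.04],1],[[0,0,0],[0,0,-0.08],1],[[0,0,0],[0,0,-0.1],1],[[0,0,0],[0,0,-0.1],1]]'
```

```text
clock: 20.08
tool_pos: [0.4285, -0.3329, 0.0082]
orientation: [-0.664, -3.069, -0.002]
contact_force: [-0.2, 1.0, 0.4]
opening: 0.0398
clock: 20.33
tool_pos: [0.4284, -0.3329, 0.0082]
orientation: [-0.664, -3.069, -0.002]
contact_force: [-0.5, 0.3, 1.8]
opening: 0.0395
clock: 20.67
tool_pos: [0.4306, -0.3351, 0.113]
orientation: [0.663, 3.065, -0.006]
contact_force: [1.0, -1.4, -1.1]
opening: 0.0397
```

```bash
python3 - <<'E'
from meas import *
to([.5813,-.0947,.11],174.9)
E
```

```text
turn [ -0.2   0.3 -19.3] shift [-0.0379  0.2812  0.0025] | 0.284 q6 -1.95 F [ 1.  -1.4 -1.1] op 0.0397 t 20.7
```

```bash
python3 -m jog '[[[-0.2,0.3,-19.3],[-0.0379,0.2812,0.0025],1],[[-0.2,0.3,-19.3],[-0.0379,0.2812,0.0025],1],[[-0.2,0.3,-19.3],[-0.0379,0.2812,0.0025],1],[[-0.2,0.3,-19.3],[-0.0379,0.2812,0.0025],1],[[-0.2,0.3,-19.3],[-0.0379,0.2812,0.0025],1],[[-0.2,0.3,-19.3],[-0.0379,0.2812,0.0025],1],[[-0.2,0.3,-19.3],[-0.0379,0.2812,0.0025],1],[[-0.2,0.3,-19.3],[-0.0379,0.2812,0.0025],1]]'
python3 - <<'E'
from meas import *
to([.5813,-.0947,.032],174.9)
E
```

```text
clock: 21.33
tool_pos: [0.5832, -0.0891, 0.1087]
orientation: [0.132, 3.138, 0.003]
contact_force: [0.3, -0.4, -2.2]
opening: 0.0401
turn [0.1 0.  0.3] shift [ 0.0015 -0.0059  0.0767] | 0.077 q6 -1.77 F [ 0.3 -0.4 -2.2] op 0.0401 t 21.3
```

```bash
python3 -m jog '[[[0,0,0.3],[0.0015,-0.0059,0.01],1],[[0,0,0.3],[0.0015,-0.0059,0.03],1],[[0,0,0.3],[0.0015,-0.0059,0.055],1],[[0,0,0.3],[0.0015,-0.0059,0.072],1],[[0,0,0.3],[0.0015,-0.0059,0.076],1],[[0,0,0.3],[0.0015,-0.0059,0.076],1]]'
python3 - <<'E'
from meas import *
to([.5813,-.0947,.0225],174.9)
snap('wrist','w16')
E
```

```text
clock: 21.83
tool_pos: [0.5791, -0.0954, 0.0302]
orientation: [-0.142, -3.134, -0.005]
contact_force: [-0.3, 0.1, -0.8]
opening: 0.0398
turn [ 0.2 -0.3 -0.1] shift [-0.0021  0.0009  0.0077] | 0.008 q6 -1.78 F [-0.3  0.1 -0.8] op 0.0398 t 21.8
```

View pics/w16.png

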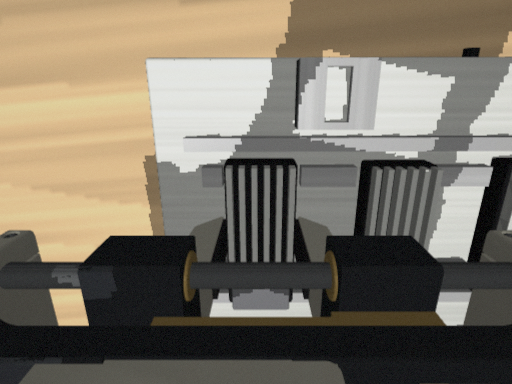

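```bash
python3 -m jog '[[[0,0,0],[-0.0022,0.0005,0],1],[[0,0,0],[-0.0022,0.0005,0.003],1],[[0,0,0],[-0.0022,0.0005,0.006],1],[[0,0,0],[-0.0022,0.0005,0.0077],1],[[0,0,0],[-0.0022,0.0005,0.0077],1]]'
python3 - <<'E'
from h import *
to([.5813,-.0947,.0222],174.9)
snap('wrist','w17')
E
```

```text
clock: 22.3
tool_pos: [0.583, -0.0958, 0.0258]
orientation: [0.142, 3.138, 0.002]
contact_force: [-5.5, -1.7, 10.7]
opening: 0.0395
turn [ 0.1  0.  -0.1] shift [0.0018 0.001  0.0036] | 0.004 q6 -1.77 F [-5.5 -1.7 10.7] op 0.0395 t 22.3
```

View pics/w17.png

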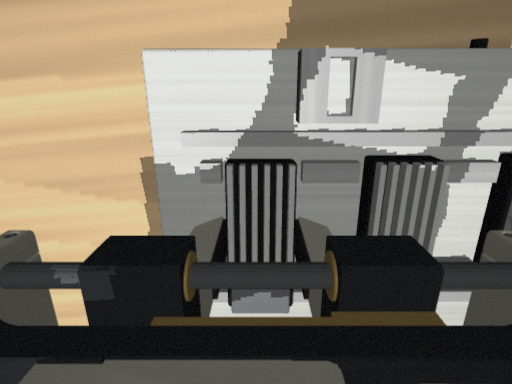

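```bash
python3 -m jog '[[[0,0,0],[0.001,0,-0.004],1],[[0,0,0],[0.0033,0.0008,-0.004],1],[[0,0,0],[0.0033,0.0008,-0.004],1],[[0,0,0],[0.0033,0.0008,0],1],[[0,0,0],[0.0033,0.0008,0.002],1],[[0,0,0],[0.0033,0.0008,0.003],1],[[0,0,0],[0.0033,0.0008,0.003],1]]'
python3 - <<'E'
from h import *
to([.5813,-.0947,.0222],174.9)
E
```

```text
clock: 22.93
tool_pos: [0.5807, -0.0947, 0.0231]
orientation: [0.142, 3.136, 0.002]
contact_force: [2.5, 0.9, 4.6]
opening: 0.0397
turn [ 0.1  0.1 -0.1] shift [-0.0006  0.0001  0.0009] | 0.001 q6 -1.77 F [2.5 0.9 4.6] op 0.0397 t 22.9
```

```bash
python3 -m jog '[[[0,0,0],[0,0,0],-0.3],[[0,0,0],[0,0,0],-0.3],[[0,0,0],[0,0,0],-0.3],[[0,0,0],[0,0,0],-0.3],[[0,0,0],[0,0,0],-0.3],[[0,0,0],[0,0,-0.04],-0.3],[[0,0,0],[0,0,-0.08],-0.3],[[0,0,0],[0,0,-0.12],-0.3]]'
python3 -m jog '[[[0,0,0],[0,0,-0.04],-0.3],[[0,0,0],[0,0,-0.06],-0.3],[[0,0,0],[0,0,-0.06],-0.3]]'
python3 - <<'E'
from meas import *
im=snap('wrist','w18')
cv2.imwrite('pics/w18z.png',cv2.resize(im[90:230,160:512],None,fx=2.2,fy=2.2,interpolation=cv2.INTER_CUBIC))
im=snap('side','s2')
cv2.imwrite('pics/s2z.png',cv2.resize(im[90:300,150:350],None,fx=2.8,fy=2.8,interpolation=cv2.INTER_CUBIC))
to([.5813,-.0947,.17],174.9)
E
```

```text
clock: 23.6
tool_pos: [0.5797, -0.0947, 0.1438]
orientation: [-0.142, -3.138, -0.003]
contact_force: [1.0, -0.6, 0.3]
opening: 0.0592
clock: 23.85
tool_pos: [0.582, -0.0955, 0.2097]
orientation: [0.141, 3.129, -0.001]
contact_force: [0.7, -0.4, -0.9]
opening: 0.0594
turn [ 0.1  0.1 -0.1] shift [-0.0016  0.0003  0.0342] | 0.034 q6 -1.77 F [-0.1  0.2 -0.4] op 0.0597 t 23.9
```

View pics/w18z.png

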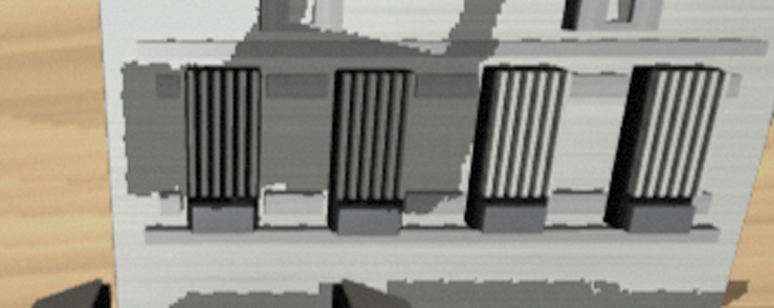

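View pics/s2z.png

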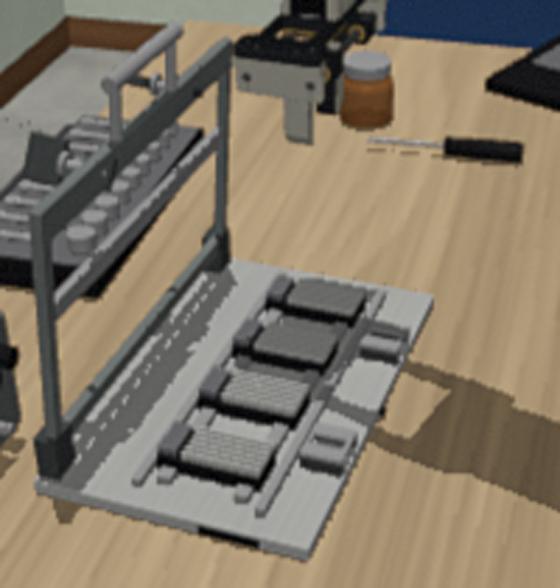

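```bash
python3 - <<'E'
import cv2
im=cv2.imread('pics/top0.png')
cv2.imwrite('pics/ta.png',cv2.resize(im[85:165,140:340],None,fx=4,fy=4,interpolation=cv2.INTER_CUBIC))
im=cv2.imread('pics/side0.png')
cv2.imwrite('pics/sa.png',cv2.resize(im[90:200,150:250],None,fx=5,fy=5,interpolation=cv2.INTER_CUBIC))
E
```

```text
(no output)
```

View pics/ta.png

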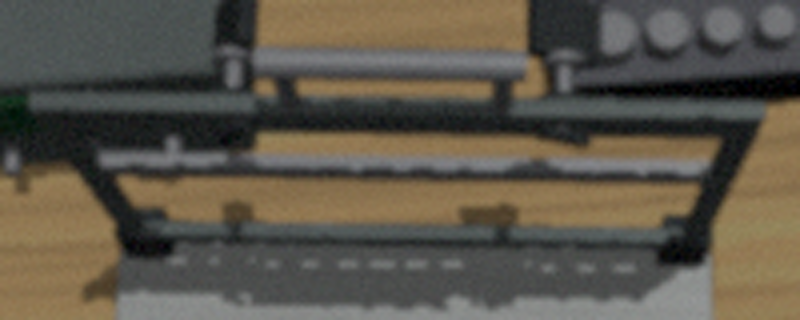

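View pics/sa.png

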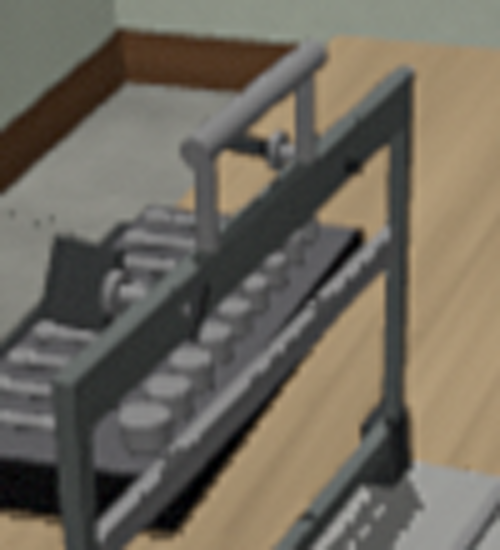

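```bash
cat >> h.py <<'E'
def tri(Ca,ua,Cb,ub):
    oa,da=ray(Ca,ua);ob,db=ray(Cb,ub);da=da[0];db=db[0]
    A=np.c_[da,-db];t=np.linalg.lstsq(A,ob-oa,rcond=None)[0]
    pa,pb=oa+t[0]*da,ob+t[1]*db
    return (pa+pb)/2,np.linalg.norm(pa-pb)
E
python3 - <<'E'
from h import *
T=cal('top');S=cal('side')
a,ea=tri(T,(203.75,100.25),S,(189,120.4));b,eb=tri(T,(271.25,101.75),S,(213,100.4))
print(a.round(4),ea,b.round(4),eb,np.linalg.norm(a-b));m=(a+b)/2
y=np.radians(-5.1);ex=np.array([np.cos(y),np.sin(y)]);ey=np.array([-ex[1],ex[0]])
print(m.round(4),'stage',m[:2]@ex,m[:2]@ey)
E
```

```text
[0.6965 0.0731 0.3054] 0.0003569961530872282 [ 0.6853 -0.0464  0.3054] 0.0006125676231322082 0.12005131996028237
[0.6909 0.0134 0.3054] stage 0.6869976590502468 0.07473884085781785
```

```bash
python3 -m jog '[[[0,0,45],[0,0,-0.17],-0.3],[[0,0,45],[0,0,-0.17],-0.3],[[0,0,45],[0,0,-0.17],-0.3],[[0,0,45],[0,0,-0.17],-0.3],[[0,0,45],[0,0,-0.17],-0.3],[[0,0,45],[0,0,-0.17],-0.3],[[0,0,45],[0,0,-0.17],-0.3]]'
python3 - <<'E'
from h import *
print(manip.sense()['tool_pos'])
to([.6909,.0134,.37],84.9)
E
```

```text
clock: 24.53
tool_pos: [0.5795, -0.0951, 0.3727]
orientation: [-1.341, -2.839, -0.002]
contact_force: [-0.7, -0.6, -1.2]
opening: 0.0595
[ 0.57949546 -0.09513387  0.37268812]
turn [-0.  -0.1 44.5] shift [0.013  0.155  0.0028] | 0.156 q6 -0.98 F [-0.7 -0.6 -1.2] op 0.0595 t 24.5
```

```bash
python3 -m jog '[[[0,0,44.5],[0.013,0.155,-0.005],-0.3],[[0,0,44.5],[0.013,0.155,-0.005],-0.3],[[0,0,44.5],[0.013,0.155,-0.005],-0.3],[[0,0,44.5],[0.013,0.155,-0.005],-0.3],[[0,0,44.5],[0.013,0.155,-0.005],-0.3],[[0,0,44.5],[0.013,0.155,-0.005],-0.3],[[0,0,44.5],[0.013,0.155,-0.005],-0.3],[[0,0,44.5],[0.013,0.155,-0.005],-0.3]]'
python3 - <<'E'
from h import *
print(manip.sense()['q'].round(2))
to([.6909,.0134,.29],84.9)
snap('wrist','w19');snap('side','s3')
E
```

```text
clock: 25.2
tool_pos: [0.6911, 0.0136, 0.3745]
orientation: [-2.314, -2.116, 0.005]
contact_force: [-0.3, -0.0, 0.4]
opening: 0.0594
[-0.09  0.67  0.59  0.    1.89 -0.  ]
turn [-0.4 -0.1 -0. ] shift [-0.0004  0.0003  0.0845] | 0.085 q6 -0.0 F [-0.3 -0.   0.4] op 0.0594 t 25.2
```

View pics/w19.png

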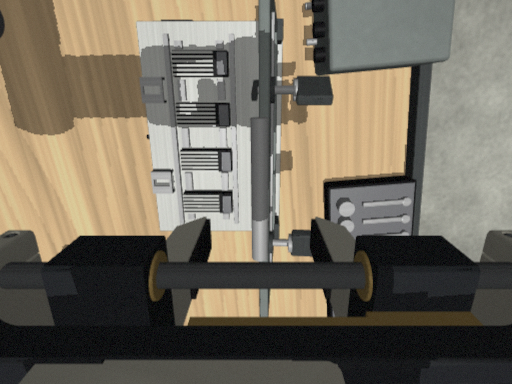

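View pics/s3.png

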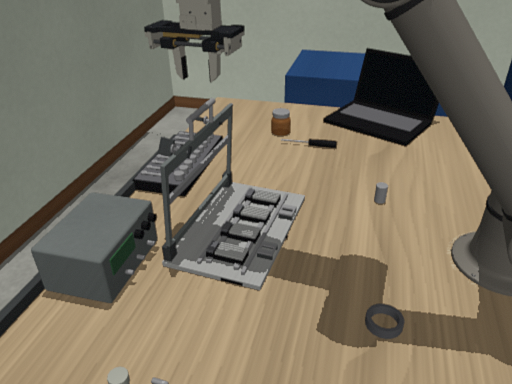

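```bash
python3 -m jog '[[[0,0,0],[0,0,0.03],-0.3],[[0,0,0],[0,0,0.055],-0.3],[[0,0,0],[0,0,0.075],-0.3],[[0,0,0],[0,0,0.084],-0.3],[[0,0,0],[0,0,0.084],-0.3],[[0,0,0],[0,0,0.084],-0.3]]'
python3 - <<'E'
from h import *
to([.6909,.0134,.289],84.9)
snap('wrist','w20')
E
```

```text
clock: 25.8
tool_pos: [0.6906, 0.0134, 0.2922]
orientation: [-2.312, -2.12, 0.003]
contact_force: [0.3, 0.0, -0.2]
opening: 0.0599
turn [-0.3 -0.1  0.1] shift [0.0001 0.0003 0.0032] | 0.003 q6 -0.01 F [ 0.3  0.  -0.2] op 0.0599 t 25.8
```

View pics/w20.png

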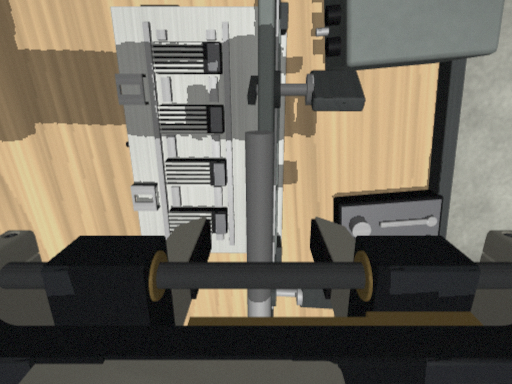

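```bash
python3 -m jog '[[[0,0,0],[0,0,0.002],1],[[0,0,0],[0,0,0.002],1],[[0,0,0],[0,0,0.002],1],[[0,0,0],[0,0,0.002],1],[[0,0,0],[0,0,0.002],1],[[0,0,0],[0,0,0.002],1],[[0,0,0],[0,0,0.002],1],[[0,0,0],[0,0,0.002],1]]'
python3 -m jog '[[[0,0,0],[0,0,0],1],[[0,0,0],[0,0,0],1],[[0,0,0],[0,0,0],1]]'
```

```text
clock: 26.52
tool_pos: [0.6907, 0.0134, 0.2913]
orientation: [-2.312, -2.121, 0.001]
contact_force: [-2.1, 0.0, 0.8]
opening: 0.0131
clock: 26.77
tool_pos: [0.6907, 0.0134, 0.2913]
orientation: [-2.312, -2.121, 0.002]
contact_force: [-1.1, 0.3, 0.2]
opening: 0.0133
```

```bash
python3 -m jog '[[[0,0,0],[0,-0.010,0.0017],1],[[0,0,0],[0,-0.0207,0.0038],1],[[0,0,0],[0,-0.031,0.0063],1],[[0,0,0],[0,-0.041,0.0092],1],[[0,0,0],[0,-0.051,0.0125],1],[[0,0,0],[0,-0.0608,0.0162],1],[[0,0,0],[0,-0.0608,0.0162],1]]'
python3 - <<'E'
from h import *
s=manip.sense();p=s['tool_pos'];y=np.radians(-5.1);print('stage x',p[0]*np.cos(y)+p[1]*np.sin(y),p[2], s['opening'])
snap('side','s4')
E
```

```text
clock: 27.35
tool_pos: [0.6297, 0.0188, 0.278]
orientation: [-2.315, -2.123, -0.003]
contact_force: [-4.5, -0.3, 8.8]
opening: 0.0129
stage x 0.625508480705816 0.27797843665587163 0.01286510546289173
```

View pics/s4.png

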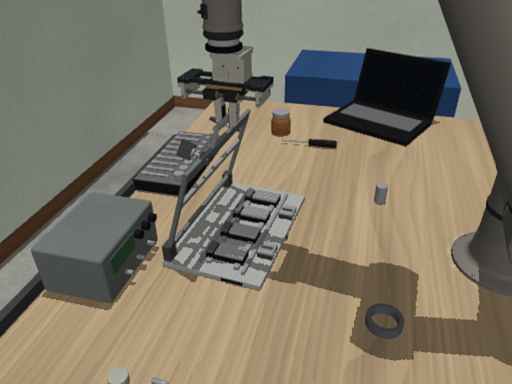

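```bash
python3 -m jog '[[[0,0,0],[0,-0.0145,0.0055],1],[[0,0,0],[0,-0.0285,0.0125],1],[[0,0,0],[0,-0.0421,0.0205],1],[[0,0,0],[0,-0.0552,0.0292],1],[[0,0,0],[0,-0.0678,0.0388],1],[[0,0,0],[0,-0.0797,0.049],1],[[0,0,0],[0,-0.091,0.06],1],[[0,0,0],[0,-0.091,0.06],1]]'
python3 - <<'E'
from h import *
s=manip.sense();p=s['tool_pos'];y=np.radians(-5.1);dx=.724-(p[0]*np.cos(y)+p[1]*np.sin(y));dz=p[2]+.0141-.045
print(dx,dz,np.hypot(dx,dz),np.arctan2(dz,dx),s['contact_force'])
to([.466,.034,.034],84.9)
E
```

```text
clock: 28.07
tool_pos: [0.533, 0.0275, 0.2191]
orientation: [-2.309, -2.119, 0.008]
contact_force: [-24.5, 0.8, 17.5]
opening: 0.013
0.19551621079392179 0.18819187337169868 0.2713720138230225 0.7663121749982409 [-24.52898585   0.82197381  17.53837095]
turn [-0.5 -0.1  0.2] shift [ 0.0005 -0.0657  0.1857] | 0.197 q6 -0.01 F [-24.5   0.8  17.5] op 0.013 t 28.1
```

```bash
python3 -m jog '[[[0,0,0],[0,-0.0115,0.0095],1],[[0,0,0],[0,-0.0215,0.022],1],[[0,0,0],[0,-0.031,0.0346],1],[[0,0,0],[0,-0.0398,0.048],1],[[0,0,0],[0,-0.0478,0.0615],1],[[0,0,0],[0,-0.0478,0.0615],1]]'
python3 - <<'E'
from h import *
s=manip.sense();p=s['tool_pos'];y=np.radians(-5.1);X=p[0]*np.cos(y)+p[1]*np.sin(y);dz=p[2]+.0141-.045
print(X,dz,'h est',X+np.sqrt(.263**2-dz**2),np.arcsin(dz/.263),s['contact_force'])
E
```

```text
clock: 28.57
tool_pos: [0.483, 0.032, 0.1563]
orientation: [-2.307, -2.118, 0.011]
contact_force: [-0.3, 0.6, -8.4]
opening: 0.0132
0.47820203866682626 0.1253852677193003 h est 0.7093892672045623 0.49695384665144554 [-0.29194052  0.5844906  -8.36641281]
```

```bash
python3 -m jog '[[[0,0,0],[0,-0.0068,0.0158],1],[[0,0,0],[0,-0.0138,0.0328],1],[[0,0,0],[0,-0.0197,0.0502],1],[[0,0,0],[0,-0.0244,0.068],1],[[0,0,0],[0,-0.0277,0.0861],1],[[0,0,0],[0,-0.0277,0.0861],1]]'
python3 - <<'E'
from h import *
s=manip.sense();p=s['tool_pos'];y=np.radians(-5.1);X=p[0]*np.cos(y)+p[1]*np.sin(y);dz=p[2]+.0141-.045
print(X,dz,'h est',X+np.sqrt(.263**2-dz**2),np.arcsin(dz/.263),s['contact_force'])
snap('side','s5');snap('wrist','w21')
E
```

```text
clock: 29.07
tool_pos: [0.4513, 0.0349, 0.0681]
orientation: [-2.303, -2.114, 0.019]
contact_force: [-6.2, -0.0, -6.3]
opening: 0.0133
0.4463858177180382 0.03722207984751112 h est 0.7067384953916613 0.14200561095966333 [-6.23388887 -0.04033673 -6.26065045]
```

View pics/s5.png

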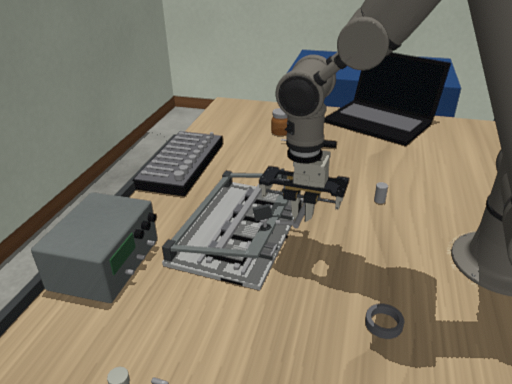

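View pics/w21.png

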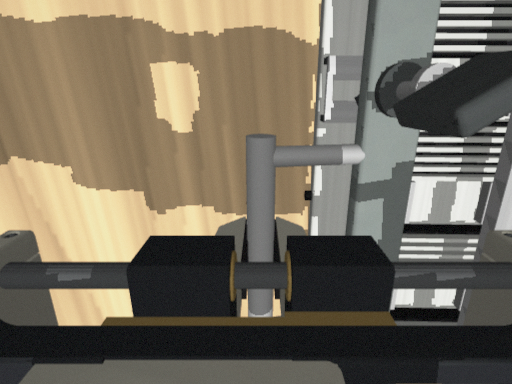

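```bash
python3 -m jog '[[[0,0,0],[0,-0.001,0.013],1],[[0,0,0],[0,-0.0015,0.025],1],[[0,0,0],[0,-0.0015,0.034],1],[[0,0,0],[0,-0.0015,0.039],1],[[0,0,0],[0,-0.0015,0.041],1],[[0,0,0],[0,-0.0015,0.041],1]]'
python3 - <<'E'
from h import *
s=manip.sense();p=s['tool_pos'];y=np.radians(-5.1);X=p[0]*np.cos(y)+p[1]*np.sin(y);dz=p[2]+.0141-.045
print(X,dz,np.arcsin(dz/.263),s['contact_force'])
snap('side','s6')
E
```

```text
clock: 29.67
tool_pos: [0.4471, 0.0353, 0.0283]
orientation: [-2.299, -2.111, 0.026]
contact_force: [-7.4, -0.0, -7.1]
opening: 0.0131
0.4421934894046746 -0.00262425917757287 -0.009978337362898734 [-7.43359015e+00 -7.33770379e-03 -7.11992717e+00]
```

View pics/s6.png

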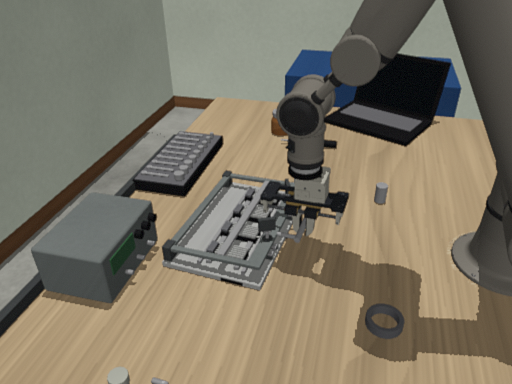

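```bash
python3 -m jog '[[[0,0,0],[0,0.003,0.003],1],[[0,0,0],[0,0.003,0.006],1],[[0,0,0],[0,0.003,0.006],1],[[0,0,0],[0,0.003,0.006],1]]'
python3 - <<'E'
from h import *
snap('side','s7');snap('wrist','w22');snap('top','t3')
to([.447,.035,.028],84.9)
E
```

```text
clock: 30.05
tool_pos: [0.4468, 0.0353, 0.0218]
orientation: [-2.294, -2.107, 0.035]
contact_force: [-9.6, -0.1, -3.8]
opening: 0.013
turn [-2.  -0.1  0.2] shift [-0.0003  0.     -0.0062] | 0.006 q6 -0.01 F [-10.7  -0.2  -4.4] op 0.013 t 30.2
```

View pics/w22.png

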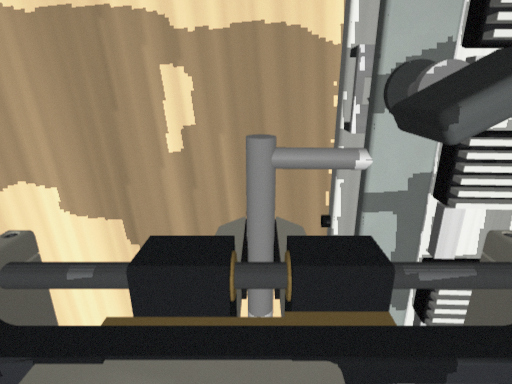

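View pics/t3.png

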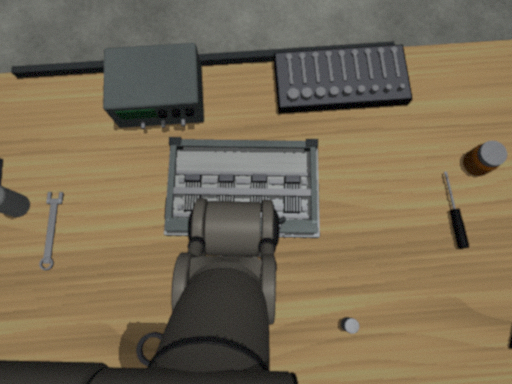

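```bash
python3 - <<'E'
import cv2
im=cv2.imread('pics/s7.png')
cv2.imwrite('pics/s7z.png',cv2.resize(im[160:300,150:360],None,fx=3.7,fy=3.7,interpolation=cv2.INTER_CUBIC))
E
```

```text
(no output)
```

View pics/s7z.png

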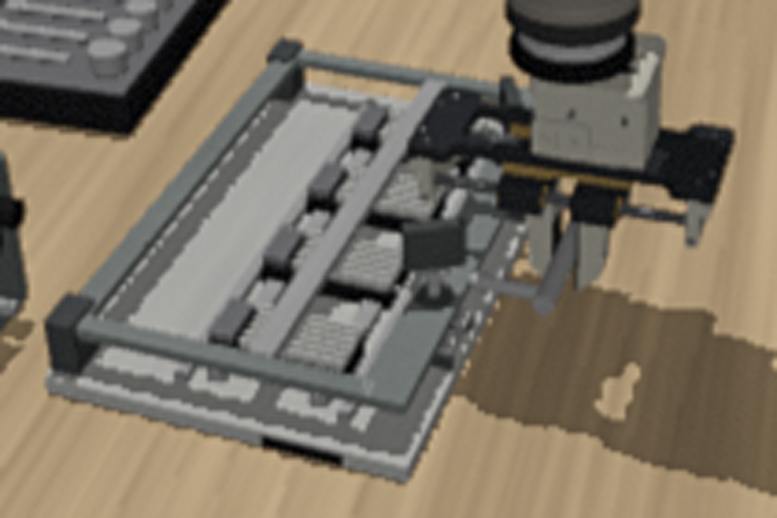

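```bash
python3 - <<'E'
from h import *
S=cal('side');y=np.radians(-5.1);ex=np.array([np.cos(y),np.sin(y),0]);ey=np.array([-ex[1],ex[0],0])
for uv,yy in [((297.3,241.9),.1360),((297.3,241.9),.1376)]:
    o,d=ray(S,uv);d=d[0];t=(yy-o@ey)/(d@ey);p=o+t*d;print(p.round(4),'X',p@ex)
s=manip.sense();print(s['contact_force'],s['effort'].round(1))
E
```

```text
[0.4526 0.0961 0.0454] X 0.44224399186666613
[0.4523 0.0978 0.0467] X 0.44185137084957277
[-10.68191917  -0.17398822  -4.38412115] [ -0.4 -45.1 -21.1   0.2  -2.6   0. ]
```

```bash
python3 -m jog '[[[0,0,0],[0,0.003,0.004],1],[[0,0,0],[0,0.003,0.008],1],[[0,0,0],[0,0.003,0.008],1],[[0,0,0],[0,0.003,0.008],1]]'
```

```text
clock: 30.53
tool_pos: [0.4465, 0.0353, 0.0156]
orientation: [-2.289, -2.104, 0.043]
contact_force: [-17.7, -0.2, 25.0]
opening: 0.0128
```

```bash
python3 -m jog '[[[0,0,0],[0,0,-0.002],0.35],[[0,0,0],[0,0,-0.002],0.35],[[0,0,0],[0,0,-0.002],0.35],[[0,0,0],[0,0,-0.002],0.35],[[0,0,0],[0,0,-0.002],0.35]]'
python3 - <<'E'
from h import *
to([.442,.0355,.018],84.9)
to([.442,.0355,.13],84.9)
E
```

```text
clock: 30.95
tool_pos: [0.4474, 0.0352, 0.0177]
orientation: [-2.29, -2.105, 0.042]
contact_force: [-0.5, -0.2, -0.3]
opening: 0.0296
turn [-2.3 -0.1  0.3] shift [-0.0002 -0.0054 -0.0001] | 0.005 q6 -0.01 F [-0.5 -0.2 -0.3] op 0.0296 t 30.9
turn [-2.3 -0.1  0.3] shift [-1.00e-04 -1.00e-02 -1.12e-01] | 0.112 q6 -0.01 F [-0.5 -0.2 -0.3] op 0.0296 t 30.9
```

```bash
python3 -m jog '[[[0,0,0],[0,-0.0008,-0.02],0.35],[[0,0,0],[0,-0.0018,-0.045],0.35],[[0,0,0],[0,-0.003,-0.075],0.35],[[-2.3,0,0],[0,-0.0046,-0.112],0.35],[[-2.3,0,0],[0,-0.006,-0.15],0.35],[[-2.3,0,0],[0,-0.0078,-0.19],0.35],[[-2.3,0,0],[0,-0.0078,-0.19],0.35]]'
python3 - <<'E'
from h import *
to([.447,.035,.2],84.9)
snap('side','s8');snap('wrist','w23');snap('top','t4')
E
```

```text
clock: 31.53
tool_pos: [0.4511, 0.0348, 0.215]
orientation: [2.306, 2.12, 0.015]
contact_force: [0.9, 0.0, 0.3]
opening: 0.0294
turn [ 0.7 -0.1  0.3] shift [-0.0001 -0.0043  0.015 ] | 0.016 q6 -0.01 F [0.9 0.  0.3] op 0.0294 t 31.5
```

View pics/w23.png

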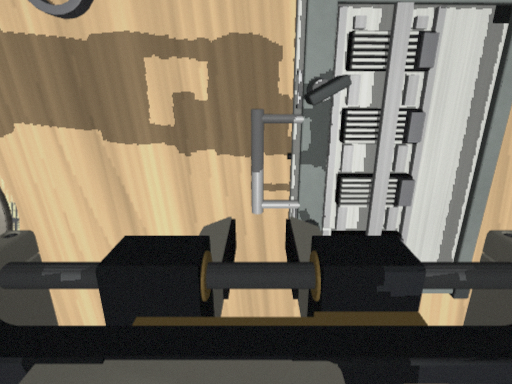

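View pics/s8.png

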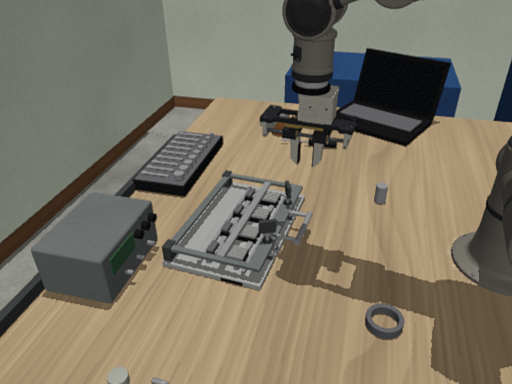

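```bash
python3 - <<'E'
import cv2
im=cv2.imread('pics/t4.png')
cv2.imwrite('pics/t4z.png',cv2.resize(im[120:260,150:340],None,fx=4,fy=4,interpolation=cv2.INTER_CUBIC))
im=cv2.imread('pics/s8.png')
cv2.imwrite('pics/s8z.png',cv2.resize(im[160:300,150:340],None,fx=4,fy=4,interpolation=cv2.INTER_CUBIC))
im=cv2.imread('pics/w23.png')
cv2.imwrite('pics/w23z.png',cv2.resize(im[60:240,230:420],None,fx=3.3,fy=3.3,interpolation=cv2.INTER_CUBIC))
E
```

```text
(no output)
```

View pics/t4z.png

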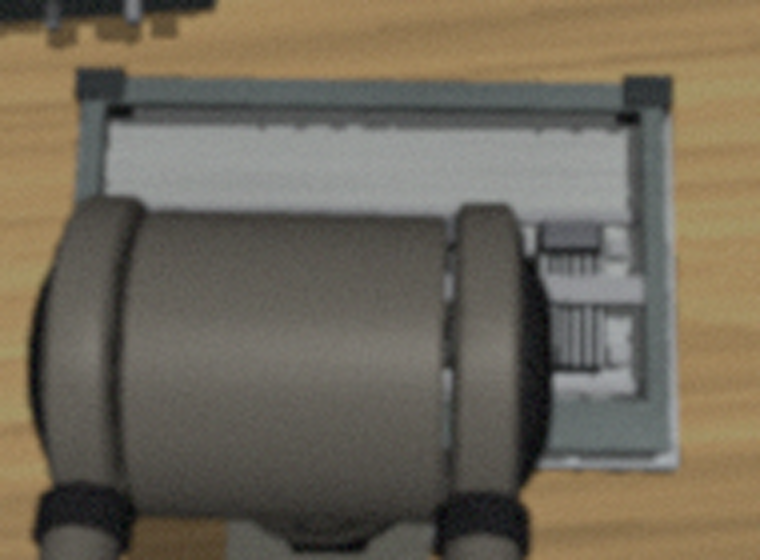

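View pics/s8z.png

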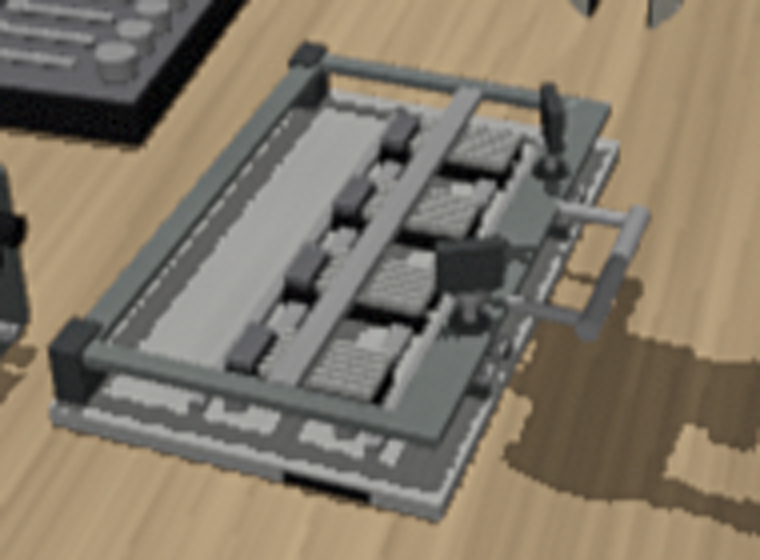

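View pics/w23z.png

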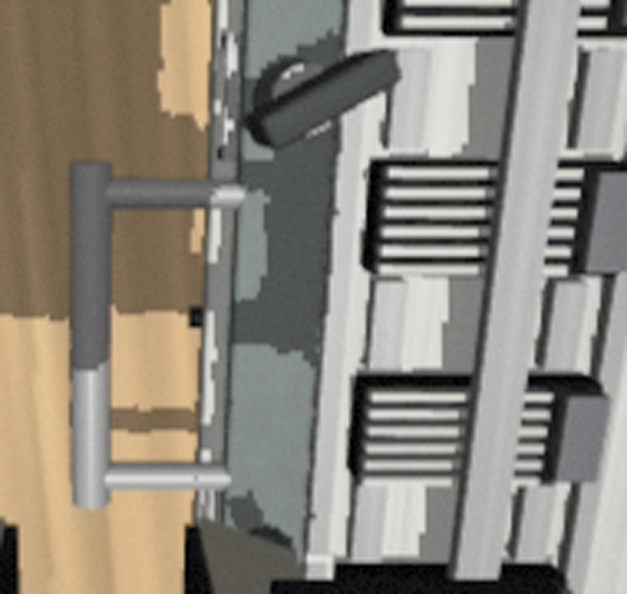

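```bash
python3 - <<'E'
from h import *
C=cal('wrist');y=np.radians(-5.1);ex=np.array([np.cos(y),np.sin(y),0]);ey=np.array([-ex[1],ex[0],0])
f=lambda a,b:(230+a/3.3,60+b/3.3)
for a in [[f(265,125),f(395,68)],[f(258,115),f(372,58)]]:
    P=onz(C,a,.106);d=P[1]-P[0];m=P.mean(0)
    print(m.round(4),'stage',(m@ex).round(4),(m@ey).round(4),'len',np.linalg.norm(d[:2]),'ang cw',-np.arctan2(d@ey,d@ex))
P=onz(C,[f(290,95)],.052)[0];print('boss',P.round(4),P@ex,P@ey)
P=onz(C,[f(90,165),f(90,505)],.045);print('bar',P.round(4),(P@ex).round(4),(P@ey).round(4))
E
```

```text
[0.5142 0.113  0.106 ] stage 0.5021 0.1583 len 0.0353279516121942 ang cw -0.412628969107419
[0.5104 0.1158 0.106 ] stage 0.4981 0.1607 len 0.031537158968695383 ang cw -0.46209648417988736
boss [0.5142 0.1135 0.052 ] 0.5020983502885676 0.15879040961028196
bar [[ 0.4504  0.0972  0.045 ]
 [ 0.4401 -0.0221  0.045 ]] [0.44   0.4403] [0.1368 0.0171]
```

```bash
python3 - <<'E'
from h import *
to([.513,.1125,.19],198.5)
E
```

```text
turn [ 1.000e-01 -1.000e-01 -1.133e+02] shift [0.0827 0.059  0.0178] | 0.103 q6 -0.01 F [ 0.5 -1.  -0.4] op 0.0296 t 31.7
```

```bash
python3 -m jog '[[[0,0,-57],[0.083,0.059,0.01],0.1],[[0,0,-57],[0.083,0.059,0.01],0.1],[[0,0,-57],[0.083,0.059,0.01],0.1],[[0,0,-57],[0.083,0.059,0.01],0.1],[[0,0,-57],[0.083,0.059,0.01],0.1],[[0,0,-57],[0.083,0.059,0.01],0.1],[[0,0,-57],[0.083,0.059,0.01],0.1],[[0,0,-57],[0.083,0.059,0.01],0.1]]'
python3 -m jog '[[[0,0,-56.5],[0,0,0.005],0.1],[[0,0,-56.5],[0,0,0.005],0.1],[[0,0,-56.5],[0,0,0.005],0.1],[[0,0,-56.5],[0,0,0.005],0.1],[[0,0,-56.5],[0,0,0.005],0.1],[[0,0,-56.5],[0,0,0.005],0.1],[[0,0,-56.5],[0,0,0.005],0.1],[[0,0,-56.5],[0,0,0.005],0.1]]'
python3 - <<'E'
from h import *
to([.513,.1125,.19],198.5)
im=snap('wrist','w24');cv2.imwrite('pics/w24z.png',cv2.resize(im[100:240,180:340],None,fx=4.5,fy=4,interpolation=cv2.INTER_CUBIC))
E
```

```text
clock: 32.35
tool_pos: [0.5121, 0.1128, 0.1952]
orientation: [-1.007, -2.971, 0.001]
contact_force: [-1.2, 0.4, 0.8]
opening: 0.0413
clock: 33.02
tool_pos: [0.5111, 0.1127, 0.1878]
orientation: [0.527, -3.088, -0.003]
contact_force: [-0.3, -0.4, -0.0]
opening: 0.0413
turn [ 0.2 -0.5  0.9] shift [-0.0018 -0.0008 -0.0022] | 0.003 q6 -1.84 F [-0.3 -0.4 -0. ] op 0.0413 t 33.0
```

View pics/w24.png

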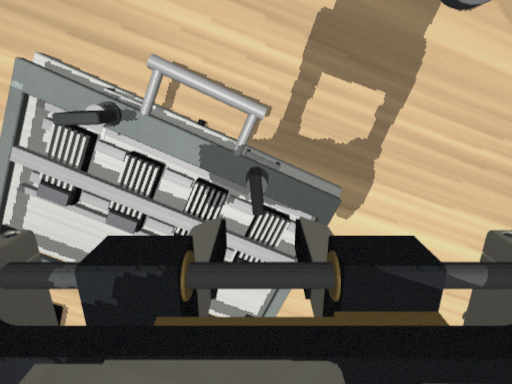

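```bash
python3 - <<'E'
import cv2
im=cv2.imread('pics/w24.png')
a=cv2.resize(im[155:225,225:295],None,fx=8,fy=8,interpolation=cv2.INTER_CUBIC);cv2.imwrite('pics/w24a.png',a)
a=cv2.resize(im[90:140,40:130],None,fx=7,fy=7,interpolation=cv2.INTER_CUBIC);cv2.imwrite('pics/w24b.png',a)
E
```

```text
(no output)
```

View pics/w24a.png

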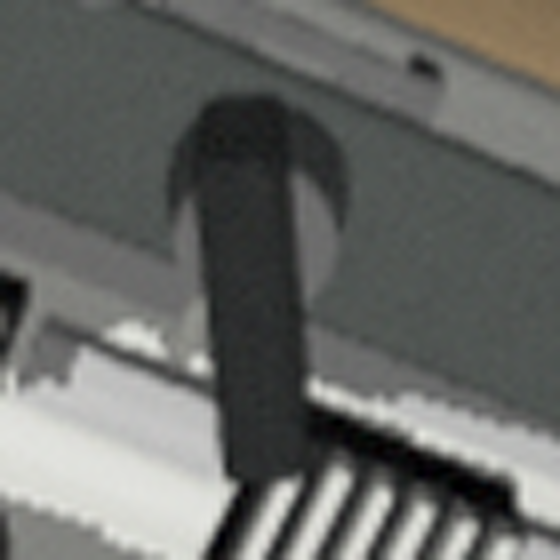

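View pics/w24b.png

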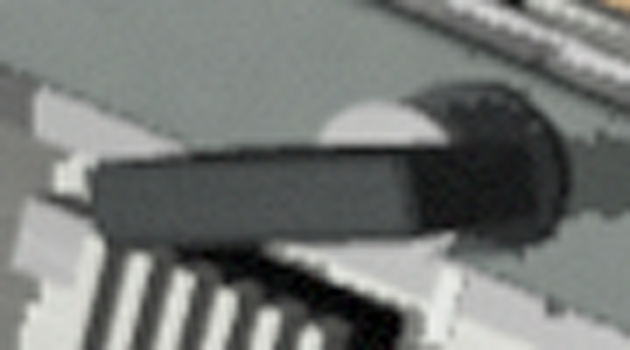

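```bash
cat >> h.py <<'E'
yw=np.radians(-5.1);ex=np.array([np.cos(yw),np.sin(yw),0]);ey=np.array([-ex[1],ex[0],0])
def blade(C,a,b,z=.106):
    P=onz(C,[a,b],z);d=P[1]-P[0];m=P.mean(0)
    print(m.round(4),'stage',(m@ex).round(4),(m@ey).round(4),'len',np.linalg.norm(d[:2]).round(4),'turn cw',(-np.arctan2(d@ey,d@ex)).round(3),'yaw',(np.degrees(np.arctan2(-d[1],-d[0]))%360).round(1))
    return m
E
python3 - <<'E'
from h import *
C=cal('wrist')
m=blade(C,(255.3,175),(258.5,214.4))
to(list(m[:2])+[.075],None)
blade(C,(98.6,117.1),(53.9,119.3))
E
```

```text
[0.5182 0.113  0.106 ] stage 0.5061 0.1586 len 0.0367 turn cw -0.508 yaw 204.0
turn [0. 0. 0.] shift [-0.0077 -0.0024  0.1128] | 0.113 q6 -1.85 F [-0.4 -0.6 -0.1] op 0.0411 t 33.1
[ 0.5054 -0.0464  0.106 ] stage 0.5075 -0.0013 len 0.0364 turn cw 1.088 yaw 112.6
```

```bash
python3 - <<'E'
from h import *
C=cal('wrist');S=cal('side')
P,e=tri(C,(256.9,194.7),S,(267.6,218.7));print(P.round(4),e,P@ex,P@ey)
# right wing: side top approx (548..556, 86)/4
P,e=tri(C,(76.2,118.2),S,(150+551/4,160+88/4));print(P.round(4),e,P@ex,P@ey)
print(proj(S,[[.5182,.113,.106],[.514,.113,.106]]))
im=cv2.imread('pics/s8.png');cv2.imwrite('pics/s8w.png',cv2.resize(im[175:250,250:320],None,fx=8,fy=8,interpolation=cv2.INTER_CUBIC))
E
```

```text
[0.517  0.1124 0.1099] 0.000906023765132415 0.5049214550103529 0.1579374311803847
[ 0.5038 -0.0424  0.1134] 0.0009438188824740914 0.5055506798908319 0.002502980274947746
[[267.17459385 220.31616836]
 [269.05246474 220.58956365]]
```

View pics/s8w.png

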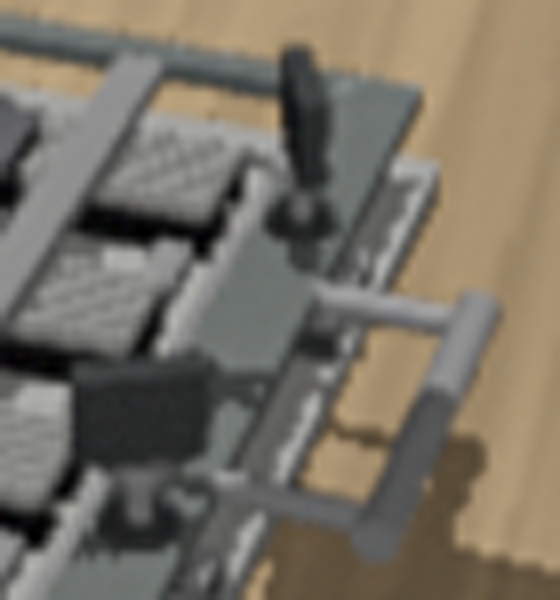

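```bash
python3 - <<'E'
from h import *
to([.518,.112,.12],203)
E
```

```text
turn [ 0.2 -0.5 -3.2] shift [-0.0068 -0.0032  0.0678] | 0.068 q6 -1.85 F [-0.4 -0.6 -0.1] op 0.0411 t 33.1
```

```bash
python3 -m jog '[[[0,0,-3.2],[-0.0068,-0.0032,0.03],0.1],[[0.2,-0.5,-3.2],[-0.0068,-0.0032,0.06],0.1],[[0.2,-0.5,-3.2],[-0.0068,-0.0032,0.068],0.1],[[0.2,-0.5,-3.2],[-0.0068,-0.0032,0.068],0.1],[[0.2,-0.5,-3.2],[-0.0068,-0.0032,0.068],0.1]]'
python3 - <<'E'
from h import *
to([.518,.112,.078],203)
im=snap('wrist','w25')
E
```

```text
clock: 33.48
tool_pos: [0.5177, 0.112, 0.1195]
orientation: [0.623, -3.077, -0.001]
contact_force: [-0.3, -0.0, 0.2]
opening: 0.0411
turn [ 0.1 -0.1 -0.1] shift [-0.0003 -0.0001  0.0415] | 0.042 q6 -1.9 F [-0.3 -0.   0.2] op 0.0411 t 33.5
```

View pics/w25.png

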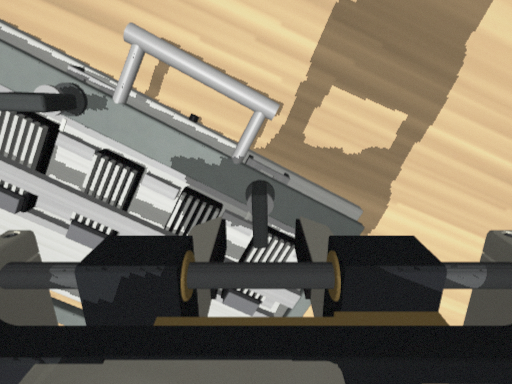

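```bash
python3 -m jog '[[[0,0,0],[0,0,0.02],0.1],[[0,0,0],[0,0,0.035],0.1],[[0,0,0],[0,0,0.041],0.1],[[0,0,0],[0,0,0.041],0.1],[[0,0,0],[0,0,0.041],1],[[0,0,0],[0,0,0.041],1],[[0,0,0],[0,0,0.041],1],[[0,0,0],[0,0,0.041],1]]'
python3 -m jog '[[[0,0,0],[0,0,0],1],[[0,0,0],[0,0,0],1],[[0,0,0],[0,0,0],1],[[0,0,0],[0,0,0],1]]'
python3 - <<'E'
from h import *
to([.518,.112,.078],174.9)
print(manip.sense()['ft_torque'].round(2))
im=snap('wrist','w26')
E
```

```text
clock: 34.2
tool_pos: [0.519, 0.1121, 0.0804]
orientation: [-0.623, 3.077, 0.0]
contact_force: [-0.4, 0.3, 0.3]
opening: 0.0194
clock: 34.53
tool_pos: [0.5193, 0.1121, 0.0807]
orientation: [-0.623, 3.076, 0.0]
contact_force: [-0.2, 1.0, 3.2]
opening: 0.0098
turn [ 0.   0.2 28. ] shift [0.0013 0.0004 0.0027] | 0.003 q6 -1.9 F [-0.2  1.   3.2] op 0.0098 t 34.5
[ 0.21  0.01 -0.  ]
```

View pics/w26.png

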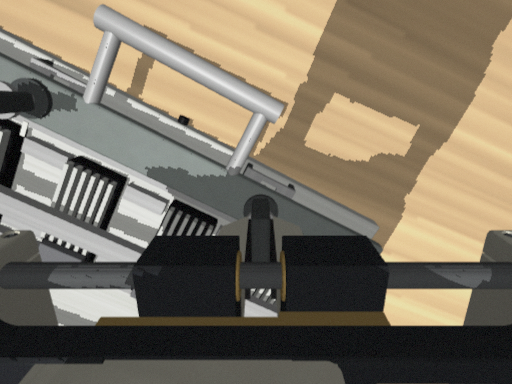

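```bash
python3 -m jog '[[[0,0,7],[0,0,0],1],[[0,0,14],[0,0,0],1],[[0,0,21],[0,0,0],1],[[0,0,28],[0,0,0],1],[[0,0,28],[0,0,0],1],[[0,0,28],[0,0,0],1]]'
python3 - <<'E'
from h import *
to([.518,.112,.078],174.9)
print(manip.sense()['ft_torque'].round(2))
im=snap('wrist','w27')
E
```

```text
clock: 35.08
tool_pos: [0.5195, 0.1115, 0.0808]
orientation: [0.134, 3.136, -0.0]
contact_force: [0.2, -4.5, 2.9]
opening: 0.0098
turn [-0.   0.2  0.2] shift [0.0015 0.0004 0.0028] | 0.003 q6 -1.42 F [ 0.2 -4.5  2.9] op 0.0098 t 35.1
[-0.9   0.04 -0.01]
```

View pics/w27.png

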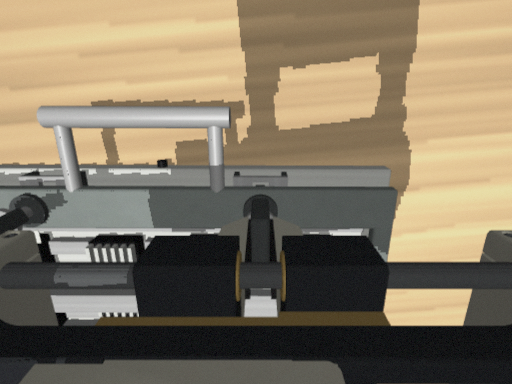

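```bash
python3 -m jog '[[[0,0,0],[0,0,0.005],1],[[0,0,0],[0,0,0.01],1],[[0,0,0],[0,0,0.015],1],[[0,0,0],[0,0,0.019],1],[[0,0,0],[0,0,0.019],1],[[0,0,0],[0,0,0.019],1]]'
```

```text
clock: 35.63
tool_pos: [0.5202, 0.1114, 0.0628]
orientation: [0.131, 3.134, -0.0]
contact_force: [-4.0, -4.4, 14.7]
opening: 0.0099
```

```bash
python3 -m jog '[[[0,0,7],[0,0,0.001],1],[[0,0,14],[0,0,0.001],1],[[0,0,21],[0,0,0.001],1],[[0,0,28],[0,0,0.001],1],[[0,0,35],[0,0,0.001],1],[[0,0,42],[0,0,0.001],1],[[0,0,45],[0,0,0.001],1],[[0,0,45],[0,0,0.001],1]]'
python3 - <<'E'
from h import *
to([.5202,.1114,.062],84.9)
print(manip.sense()['ft_torque'].round(2))
im=snap('wrist','w28')
E
```

```text
clock: 36.3
tool_pos: [0.5194, 0.11, 0.0628]
orientation: [1.321, 2.845, -0.002]
contact_force: [-8.0, -9.4, 19.1]
opening: 0.0097
turn [ 0.2  0.2 45.3] shift [0.0005 0.0015 0.0008] | 0.002 q6 -0.63 F [-8.  -9.4 19.1] op 0.0097 t 36.3
[-2.18  1.35 -0.04]
```

View pics/w28.png

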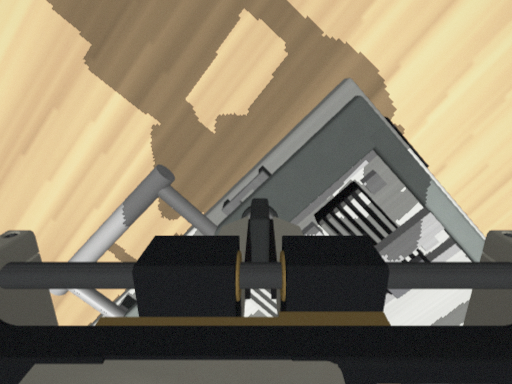

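```bash
python3 -m jog '[[[0,0,7],[0,-0.0012,0.001],1],[[0,0,14],[0,-0.0012,0.001],1],[[0,0,21],[0,-0.0012,0.001],1],[[0,0,28],[0,-0.0012,0.001],1],[[0,0,35],[0,-0.0012,0.001],1],[[0,0,42],[0,-0.0012,0.001],1],[[0,0,45.5],[0,-0.0012,0.001],1],[[0,0,45.5],[0,-0.0012,0.001],1]]'
python3 - <<'E'
from h import *
to([.5202,.1114,.062],84.9)
print(manip.sense()['ft_torque'].round(2))
im=snap('wrist','w29')
E
```

```text
clock: 37.02
tool_pos: [0.5176, 0.1091, 0.0627]
orientation: [2.319, 2.114, -0.001]
contact_force: [-7.7, -4.3, 19.6]
opening: 0.0097
turn [ 0.2  0.2 -0.2] shift [0.0025 0.0024 0.0007] | 0.004 q6 0.16 F [-7.7 -4.3 19.6] op 0.0097 t 37.0
[-1.08  1.58 -0.01]
```

View pics/w29.png

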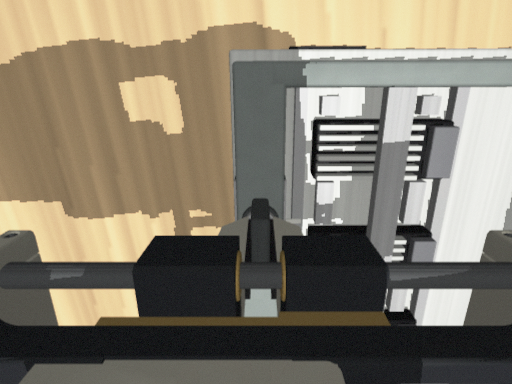

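```bash
python3 -m jog '[[[0,0,0],[0,0,-0.001],0.1],[[0,0,0],[0,0,-0.001],0.1],[[0,0,0],[0,0,-0.001],0.1],[[0,0,0],[0,0,-0.001],0.1],[[0,0,0],[0,0,-0.001],0.1],[[0,0,0],[0,0,-0.001],0.1],[[0,0,0],[0,0,-0.04],0.1],[[0,0,0],[0,0,-0.08],0.1]]'
python3 -m jog '[[[0,0,0],[0,0,-0.04],0.1],[[0,0,0],[0,0,-0.08],0.1],[[0,0,0],[0,0,-0.08],0.1],[[0,0,0],[0,0,-0.08],0.1]]'
python3 - <<'E'
from h import *
im=snap('wrist','w30');s=snap('side','s9');cv2.imwrite('pics/s9w.png',cv2.resize(s[165:255,230:330],None,fx=6,fy=6,interpolation=cv2.INTER_CUBIC))
to([.505,-.045,.19],112.6)
E
```

```text
clock: 37.73
tool_pos: [0.5156, 0.1093, 0.1413]
orientation: [-2.319, -2.119, 0.009]
contact_force: [1.5, 0.8, 1.2]
opening: 0.0413
clock: 38.07
tool_pos: [0.5171, 0.1098, 0.2235]
orientation: [2.316, 2.117, -0.002]
contact_force: [-0.0, 0.5, -1.4]
opening: 0.0411
turn [ -0.4   0.2 -27.7] shift [-0.1548  0.0038  0.0308] | 0.158 q6 0.16 F [-0.1 -0.4 -0.2] op 0.0414 t 38.2
```

View pics/w30.png

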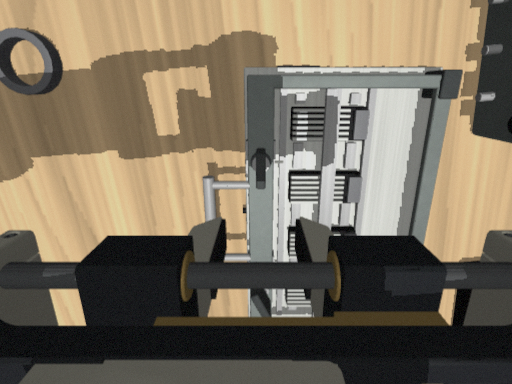

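View pics/s9w.png

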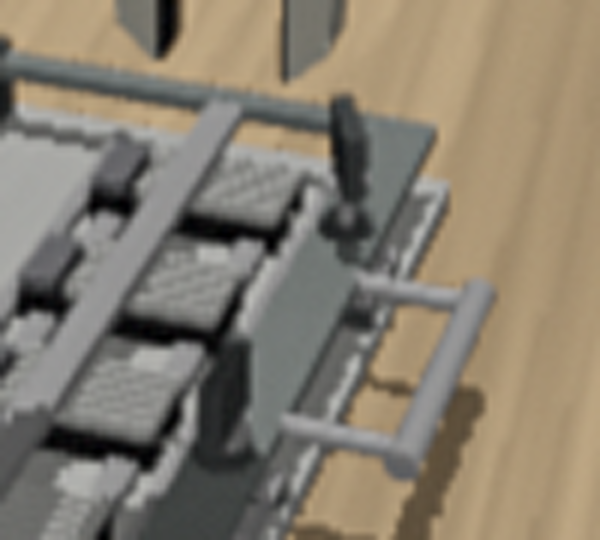

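```bash
python3 -m jog '[[[-0.4,0.2,-27.7],[-0.158,0.0038,0.03],0.1],[[-0.4,0.2,-27.7],[-0.158,0.0038,0.03],0.1],[[-0.4,0.2,-27.7],[-0.158,0.0038,0.03],0.1],[[-0.4,0.2,-27.7],[-0.158,0.0038,0.03],0.1],[[-0.4,0.2,-27.7],[-0.158,0.0038,0.03],0.1],[[-0.4,0.2,-27.7],[-0.158,0.0038,0.03],0.1],[[-0.4,0.2,-27.7],[-0.158,0.0038,0.03],0.1]]'
python3 - <<'E'
from h import *
to([.5046,-.0489,.12],112.6)
im=snap('wrist','w31');cv2.imwrite('pics/w31a.png',cv2.resize(im[150:230,215:305],None,fx=7,fy=7,interpolation=cv2.INTER_CUBIC))
E
```

```text
clock: 38.75
tool_pos: [0.5038, -0.0485, 0.1891]
orientation: [-1.746, -2.607, 0.0]
contact_force: [-0.2, -0.1, 0.0]
opening: 0.0411
turn [-0.1 -0.2 -0.2] shift [-0.0009  0.0008  0.0691] | 0.069 q6 -0.64 F [-0.2 -0.1  0. ] op 0.0411 t 38.8
```

View pics/w31.png

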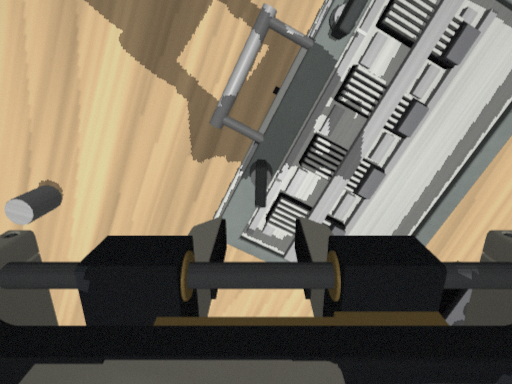

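View pics/w31a.png

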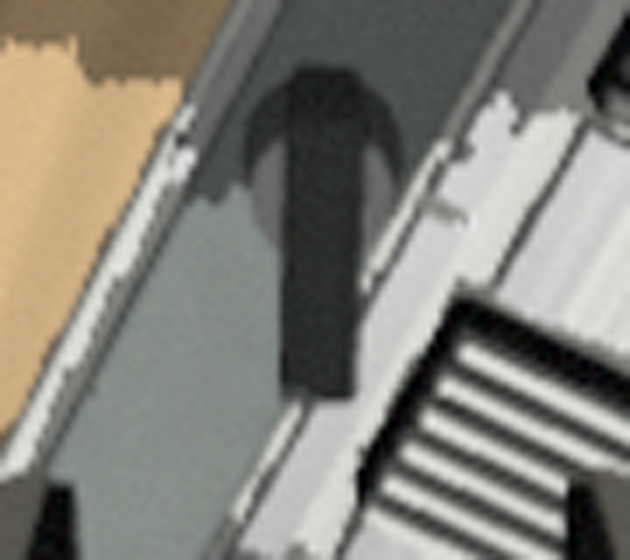

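```bash
python3 - <<'E'
from h import *
C=cal('wrist')
m=blade(C,(261.6,168.5),(260.4,206.5))
to([.5046,-.0489,.12],111.5)
s=manip.sense();T=R.from_rotvec(s['orientation']);print(T.inv().apply(m-s['tool_pos']).round(4))
E
```

```text
[ 0.5057 -0.0464  0.106 ] stage 0.5079 -0.0013 len 0.0351 turn cw 1.118 yaw 110.8
turn [-0.1 -0.1  0.9] shift [-0.0015  0.0001  0.0696] | 0.07 q6 -0.64 F [0.3 0.6 0.6] op 0.0411 t 38.8
[0.0004 0.0021 0.0836]
```

```bash
python3 -m jog '[[[0,0,1.3],[-0.001,0.0003,0.03],0.1],[[0,0,1.3],[-0.001,0.0003,0.06],0.1],[[0,0,1.3],[-0.001,0.0003,0.075],0.1],[[0,0,1.3],[-0.001,0.0003,0.075],0.1],[[0,0,1.3],[-0.001,0.0003,0.075],0.1]]'
python3 - <<'E'
from h import *
to([.505,-.0487,.079],111)
im=snap('wrist','w32')
E
```

```text
clock: 39.22
tool_pos: [0.5044, -0.0471, 0.1142]
orientation: [-1.772, -2.588, 0.001]
contact_force: [-0.6, -0.0, -0.5]
opening: 0.0418
turn [-0.2 -0.2  0.2] shift [-0.0018  0.0001  0.0352] | 0.035 q6 -0.62 F [-0.6 -0.  -0.5] op 0.0418 t 39.2
```

View pics/w32.png

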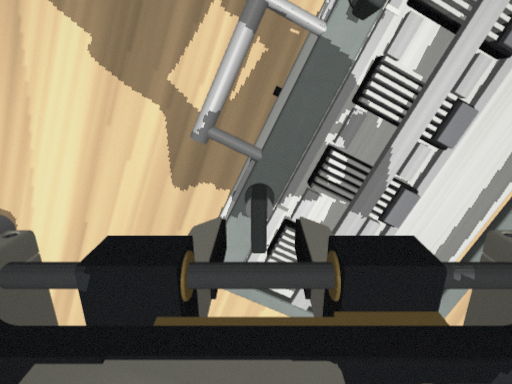

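```bash
python3 -m jog '[[[0,0,0],[-0.001,-0.0003,0.018],0.1],[[0,0,0],[-0.0015,-0.0003,0.03],0.1],[[0,0,0],[-0.0015,-0.0003,0.035],0.1],[[0,0,0],[-0.0015,-0.0003,0.035],0.1],[[0,0,0],[-0.0015,-0.0003,0.035],1],[[0,0,0],[-0.0015,-0.0003,0.035],1],[[0,0,0],[-0.0015,-0.0003,0.035],1],[[0,0,0],[-0.0015,-0.0003,0.035],1]]'
python3 -m jog '[[[0,0,0],[0,0,0],1],[[0,0,0],[0,0,0],1],[[0,0,0],[0,0,0],1],[[0,0,0],[0,0,0],1]]'
python3 - <<'E'
from h import *
to([.505,-.0487,.08],174.9)
print(manip.sense()['ft_torque'].round(2))
E
```

```text
clock: 39.93
tool_pos: [0.5058, -0.0491, 0.0809]
orientation: [-1.774, -2.591, -0.001]
contact_force: [-0.1, 0.5, -0.7]
opening: 0.0191
clock: 40.27
tool_pos: [0.5045, -0.0495, 0.081]
orientation: [-1.773, -2.59, 0.002]
contact_force: [-3.9, -3.3, 3.0]
opening: 0.0096
turn [ -0.1  -0.2 -63.7] shift [0.0006 0.0008 0.001 ] | 0.001 q6 -0.62 F [-3.9 -3.3  3. ] op 0.0096 t 40.3
[-0.59  0.85 -0.02]
```

```bash
python3 -m jog '[[[0,0,-7],[0,0,0],1],[[0,0,-14],[0,0,0],1],[[0,0,-21],[0,0,0],1],[[0,0,-28],[0,0,0],1],[[0,0,-32],[0,0,0],1],[[0,0,-32],[0,0,0],1]]'
python3 -m jog '[[[0,0,-7],[0,0,0],1],[[0,0,-14],[0,0,0],1],[[0,0,-21],[0,0,0],1],[[0,0,-28],[0,0,0],1],[[0,0,-32],[0,0,0],1],[[0,0,-32],[0,0,0],1],[[0,0,-32],[0,0,0],1]]'
python3 - <<'E'
from h import *
to([.505,-.0487,.08],174.9)
print(manip.sense()['ft_torque'].round(2))
im=snap('wrist','w33')
E
```

```text
clock: 40.77
tool_pos: [0.505, -0.0491, 0.0813]
orientation: [-0.987, -2.98, -0.001]
contact_force: [1.2, 3.1, 0.2]
opening: 0.0099
clock: 41.35
tool_pos: [0.5052, -0.0483, 0.0813]
orientation: [-0.132, -3.137, -0.004]
contact_force: [1.5, 5.0, -0.7]
opening: 0.0098
turn [ 0.1 -0.1  0.3] shift [ 0.0002 -0.0004  0.0013] | 0.001 q6 -1.74 F [ 1.5  5.  -0.7] op 0.0098 t 41.4
[ 0.98 -0.29  0.06]
```

View pics/w33.png

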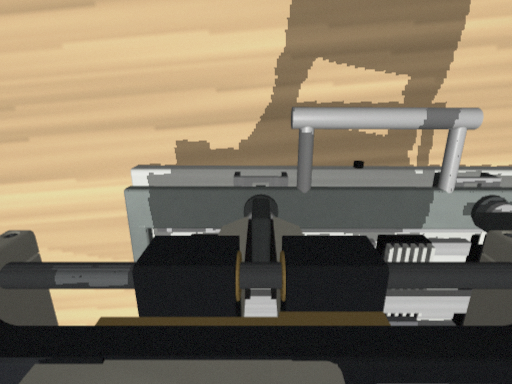

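Aligned. Push in.

```bash
python3 -m jog '[[[0,0,0],[0,0.0003,0.005],1],[[0,0,0],[0,0.0003,0.01],1],[[0,0,0],[0,0.0003,0.015],1],[[0,0,0],[0,0.0003,0.0195],1],[[0,0,0],[0,0.0003,0.0195],1],[[0,0,0],[0,0.0003,0.0195],1]]'
```

```text
clock: 41.9
tool_pos: [0.5062, -0.0483, 0.0631]
orientation: [0.134, 3.137, 0.003]
contact_force: [-2.6, 0.3, 16.0]
opening: 0.01
```

```bash
python3 -m jog '[[[0,0,7],[0.0005,0,0.001],1],[[0,0,14],[0.0008,0,0.001],1],[[0,0,21],[0.0008,0,0.001],1],[[0,0,28],[0.0008,0,0.001],1],[[0,0,35],[0.0008,0,0.001],1],[[0,0,42],[0.0008,0,0.001],1],[[0,0,45],[0.0008,0,0.001],1],[[0,0,45],[0.0008,0,0.001],1]]'
python3 - <<'E'
from h import *
s=manip.sense();T=R.from_rotvec(s['orientation']);print('F tool',T.inv().apply(s['contact_force']).round(1))
to([.505,-.0487,.062],84.9)
E
```

```text
clock: 42.57
tool_pos: [0.5053, -0.0497, 0.0631]
orientation: [1.33, 2.844, 0.0]
contact_force: [-5.7, -5.0, 15.2]
opening: 0.0097
F tool [ -0.2  -7.5 -15.3]
turn [ 0.1  0.1 45. ] shift [0.001  0.0004 0.0011] | 0.002 q6 -0.95 F [-5.7 -5.  15.2] op 0.0097 t 42.6
```

```bash
python3 -m jog '[[[0,0,7],[0,-0.0006,0.001],1],[[0,0,14],[0,-0.0006,0.001],1],[[0,0,21],[0,-0.0006,0.001],1],[[0,0,28],[0,-0.0006,0.001],1],[[0,0,35],[0,-0.0006,0.001],1],[[0,0,42],[0,-0.0006,0.001],1],[[0,0,45.3],[0,-0.0006,0.001],1],[[0,0,45.3],[0,-0.0006,0.001],1]]'
python3 - <<'E'
from h import *
to([.505,-.0487,.062],84.9)
E
```

```text
clock: 43.23
tool_pos: [0.5036, -0.0505, 0.063]
orientation: [2.327, 2.109, -0.002]
contact_force: [-9.0, -0.9, 20.4]
opening: 0.0097
turn [-0.   0.1 -0.5] shift [0.002  0.0012 0.001 ] | 0.003 q6 -0.15 F [-9.  -0.9 20.4] op 0.0097 t 43.2
```

Turned crosswise; release and rise, then check.

```bash
python3 -m jog '[[[0,0,0],[0,0,-0.001],0.1],[[0,0,0],[0,0,-0.001],0.1],[[0,0,0],[0,0,-0.001],0.1],[[0,0,0],[0,0,-0.001],0.1],[[0,0,0],[0,0,-0.001],0.1],[[0,0,0],[0,0,-0.001],0.1],[[0,0,0],[0,0,-0.04],0.1],[[0,0,0],[0,0,-0.08],0.1]]'
python3 -m jog '[[[0,0,0],[0,0,-0.04],0.1],[[0,0,0],[0,0,-0.08],0.1],[[0,0,0],[0,0,-0.12],0.1],[[0,0,0],[0,-0.04,-0.16],0.1],[[0,0,0],[0,-0.08,-0.16],0.1],[[0,0,0],[0,-0.1,-0.16],0.1],[[0,0,0],[0,-0.1,-0.16],0.1]]'
python3 - <<'E'
from h import *
im=snap('wrist','w34');s=snap('side','s10');cv2.imwrite('pics/s10w.png',cv2.resize(s[165:295,150:330],None,fx=4,fy=4,interpolation=cv2.INTER_CUBIC))
print(manip.sense()['tool_pos'],manip.sense()['clock'])
E
```

```text
clock: 43.9
tool_pos: [0.5019, -0.05, 0.1416]
orientation: [-2.324, -2.106, 0.008]
contact_force: [1.3, 0.1, 0.4]
opening: 0.0416
clock: 44.48
tool_pos: [0.3996, -0.0394, 0.3036]
orientation: [-2.325, -2.107, 0.008]
contact_force: [1.4, 0.0, 0.8]
opening: 0.0412
[ 0.40318193 -0.04019162  0.30294472] 44.5833
```

View pics/w34.png

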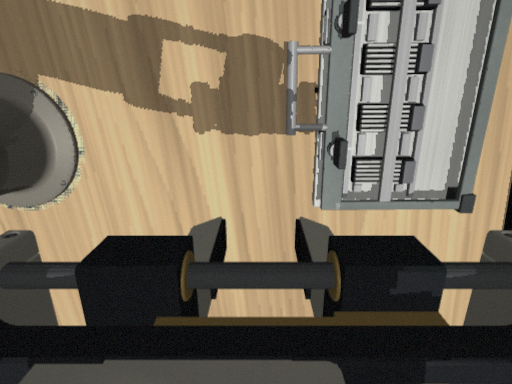

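View pics/s10w.png

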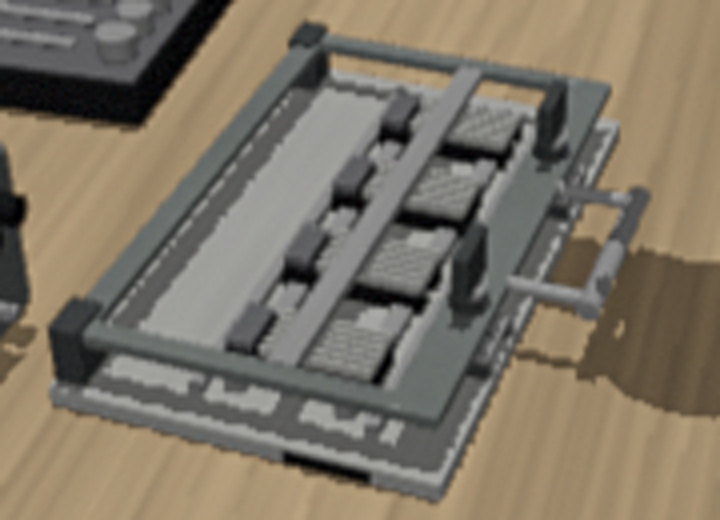

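```bash
python3 - <<'E'
from h import *
S=cal('side')
for Y in (.156,-.004):
  for z in (.094,.106):
    P=[.506*ex+(Y+d)*ey+np.array([0,0,z]) for d in (-.019,.019)]
    print(Y,z,((proj(S,P)-[150,165])*4).round(0).tolist())
P=[.44*ex+(.077+d)*ey+np.array([0,0,.045]) for d in (-.06,.06)];print('bar',((proj(S,P)-[150,165])*4).round(0).tolist())
E
```

```text
0.156 0.094 [[481.0, 217.0], [459.0, 256.0]]
0.156 0.106 [[481.0, 199.0], [459.0, 238.0]]
-0.004 0.094 [[562.0, 75.0], [544.0, 105.0]]
-0.004 0.106 [[562.0, 58.0], [545.0, 89.0]]
bar [[645.0, 193.0], [593.0, 310.0]]
```

```bash
python3 - <<'E'
from workcell import manip
print(manip.hand_in(), manip.sense()['clock'])
E
```

```text
the job is handed in; nothing more can be done
the job is handed in; nothing more can be done
```

The job is done and handed in at about 45 s of robot time. All four modules were on the bench, and each now lies lengthwise in its own bay. The frame is down, and both studs were turned in line, pushed fully in (about 18 mm of tool travel) and turned 90° clockwise.

**Last checks:**
- **Modules:** the side view shows four flat modules in the bays.
- **Frame:** the handle bar's side-view position fits 45 mm above the table, its height when the frame is down.
- **Studs:** both wings stand crosswise, with their tops about 12 mm lower than when sprung out, as locked studs should be.
- **Robot:** the gripper was clear of everything at hand-in. The largest force I read was about 31 N, while pulling the frame down.

**What went wrong or disagreed:**
- My first grasp closed too late and missed the module, so I repeated it.
- The fourth module touched the rear rail and had to be shifted about 2 mm.
- My first estimate of the hinge position was about 12 mm too far away. The bar slid about 1 cm up in the grip, so I pressed until the frame stopped at 25 N.
- The wrist camera read about 2 mm off sideways, which I allowed for.
- The last check did not use the top view, as the arm was likely to block it.

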